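Lock four tins into the carrying rack

ROBOT

A 6-joint arm with a two-finger parallel gripper is mounted at the origin on the work surface. World frame = base frame: x ahead of the robot, y to its left, z up, the work surface at z = 0. Lengths are in mm, angles in rad, forces in N, time in s.
With the tool pointing down it reaches from about 275 to 1000 mm from the base axis. Payload 8.4 kg.
Tool frame: the origin (TCP) lies at the very end of the fingers, on their centre line; the grasp point (between the pads) lies 19 mm behind it; z points along the fingers, y is the direction in which the jaws open and shut (so a half turn about z gives the same grasp; the last joint's range is limited). The gripper opens to 85 mm and grips with 20 to 120 N. Pads are 22 mm wide; open, the fingers measure 114 mm over their backs; the gripper's body (76 mm by 85 mm) begins 54 mm behind the grasp point. The pads swing forward as they close: fully open they stand 13 mm farther back than shut.
Start: joints at [1.133, 0.353, 1.633, -0, 1.155, -0.002], TCP at [263.834, 566.586, 231.281] pointing down, gripper open.
Joint ranges: [-2.63, 2.63], [-0.92, 2.1], [0.06, 2.66], [-1.3, 4.44], [0, 2.69], [-3.02, 3.02]. Speed limits (rad/s): [2.22, 2.22, 2.79, 3.14, 3.14, 3.14].

INTERFACE

Orientations are given as [roll, pitch, yaw] about the fixed x, y, z axes, in that order (R = Rz(yaw) Ry(pitch) Rx(roll)).
In Python, from rig import r gives the robot as it stands.
- The arm moves only by the tool move_arm, never from a script. Its argument "increments" is a list of rows, each an object of numbers: "tx", "ty", "tz": the shift along the tool's x, y, z in cm; "rx", "ry", "rz": the turn, a rotation vector about the tool's x, y, z in degrees; "gripper": the gripper's target within -1 to 1 (fully open at 1, half-way at 0, shut at -1). A call has 1 to 12 rows; each row shifts and turns the commanded pose from where the row before left it, along the tool's axes as they then stand; what a row does not reach is not made up. A row lasts 1/10 s, in which the tool goes at most 50 mm and 8.59 degrees, less where a joint would pass 70% of its speed; a pose out of reach is approached as far as the arm can. A call is refused whole if a number of a shift passes 5 or a number of a turn 8.59, either way. A call with a gripper value outside its range is refused whole. The fingers move at their own pace and stop on an object; "squeeze" is the grip in N (left out, the last holds). Time passes only in rows, so rows that do not move let the fingers close. It gives the time, the measured TCP pose, the force and the opening at its end, in the units of the state.
- r.sense(): the state, without advancing time (a new reading comes with each control period).
- r.grab_frame(name): name is "scene" or "top" or "wrist"; returns (picture, depth): 384x512x3 uint8, red, green, blue; 384x512 float32, mm along the optical axis (not along the pixel's ray), 0 where there is no reading.
- r.camera_model(name): a dict with "fx", "fy", "cx", "cy" (pixels), "R" (3x3) and "t" (3): a world point X has camera coordinates R X + t; the wrist camera has in their place "hand_eye" (4x4, takes a point from camera to tool coordinates, whose origin is the TCP and whose axes are the flange's). Camera axes: x right, y down, z forward; pixel columns grow to the right and rows downward; lengths in mm; the calibration is good to about 2 mm. A picture is of the moment at which its call begins: read the wrist's pose just before it. camera_model takes no time and is no camera call.
- r.sign_off(): hands the job in, once; it reports no verdict.
Trained networks look in the newest picture that a camera, given by its name, has taken for a name from the list of things; names that differ only in an ending like _2 or _b are one class to them, and where a whole thing is asked for, a point or a joint stands for the part that bears it (a point fixed in the world has none). Each returns a list of dicts, best first, with "confidence" (0 to 1); they miss things now and then, are a little off and sometimes report something else, mostly with a low value. They report only what shows in the picture. A call takes as long as a camera call.
- r.cut_out(query, camera): "mask" (384x512 bool, what is visible of it) and "bbox" ([left, top, right, bottom] in pixels, round what is visible of it).
- r.place_of(query, camera): "location" ([row, column] in pixels: a listed point, or the origin of a listed thing).
The state is a dict: "clock": time; "qpos": joint angles; "qvel": joint speeds; "joint_efforts": joint torques, N m; "eef_pos": TCP position; "tcp_rot": TCP orientation; "contact_force": force on the tool from outside, world axes, zero at the start; "wrist_torque": the same for the moment, N m; "opening": opening from 0.0 (shut) to 1.0 (fully open).
Only numpy, scipy, OpenCV 4.12 (cv2) and the standard library are available. Lean on these libraries where they do the work, as an engineer would, in place of code of your own. Each camera call takes 0.05 s, during which the arm holds its last target. There are 200 camera calls.

TASK

Make the carrying rack ready for the road with exactly four red tins. Squeeze the red spring button flush and slide the rail tube away from you until the button pops into the tube's other hole; stand the blue tin from the rack upright in the green tray, and red tins from the bench in the empty bays, one upright in each (a bay may already hold one); last squeeze the button again and slide the tube back until it pops out of the first hole, the yellow keeper bar over the tins. Leave spare red tins standing on the bench and everything else where it is.

Things in the scene. Friction and masses are not known exactly. Their poses are not given: they have to be found in the camera images.
- rack: Fixed grey carrying rack; origin on the bench under the middle of a row of four open bays. x points roughly away from the robot (yaw within 0.15 rad), y left along the row, z up. Tray floor 3 mm thick, walls and dividers only 14 mm high. Beside it at y = 175, z = 88 mm a rail runs along x: a fixed dark bar 22 mm square between two posts (x = -178 and 128 mm, 106 mm high).
- keeper (a joint): Slide of the 30 mm square, 170 mm long aluminium tube along the rail, in m towards rack +x: 0 locked shut (as found; tube from rack x = -155 to 15 mm), 0.090 locked open; end stops 5 mm beyond each. About 2 N of friction, a few N more while the button rubs inside. Its left (+y) side has two 12 mm holes 90 mm apart for the button.
- keeper_bar (a point): Middle of the yellow keeper bar fixed near the tube's far end: 16 mm wide, about 300 mm long along the rack's y, at z = 68 to 78 mm. Shut, it lies over the middle line of all four bays (rack x = 0), 5 mm above the tops of tins standing there; open, it is at rack x = 90 mm, clear of the bays.
- button (a joint): Red spring button pin, 8 mm thick, on the fixed inner bar, so it does not travel with the tube. Pressed along rack -y, in m: 0 popped out, its tip 8 mm proud of the tube's left (+y) side; 0.008 flush. 3 N to start, 6 N flush. Out of a hole it blocks the tube; flush, the tube can slide and its wall holds the button down until the other hole comes over it (within 1 mm), then it pops out.
- button_place (a point): Fixed point on the tube's axis level with the button, at rack (-40, 175, 88) mm: the middle of a squeeze along the rack's y across the tube, one finger on the button and one on the tube's other side, which presses the button flush and also grips the tube to slide it. The same place serves with the tube shut or open. The tube's sides are 15 mm from it.
- bay1 (a point): Middle of the floor of bay 1, about 62 mm square (rack y = -99 mm), 3 mm above the bench. A tin standing here has its centre 30 mm above this point.
- bay2 (a point): Middle of the floor of bay 2, about 62 mm square (rack y = -33 mm), 3 mm above the bench. A tin standing here has its centre 30 mm above this point.
- bay3 (a point): Middle of the floor of bay 3, about 62 mm square (rack y = 33 mm), 3 mm above the bench. A tin standing here has its centre 30 mm above this point.
- bay4 (a point): Middle of the floor of bay 4, about 62 mm square (rack y = 99 mm), 3 mm above the bench. A tin standing here has its centre 30 mm above this point.
- tin_a_mid (a point): A red tin with steel rims, a solid upright cylinder 52 mm in diameter and 60 mm high, about 0.22 kg. The point is its centre, 30 mm above its underside; z is its axis. Starts standing on the bench, or is absent (four to six of the red tins a to f are there).
- tin_b_mid (a point): A red tin with steel rims, a solid upright cylinder 52 mm in diameter and 60 mm high, about 0.22 kg. The point is its centre, 30 mm above its underside; z is its axis. Starts standing on the bench, or is absent (four to six of the red tins a to f are there).
- tin_c_mid (a point): A red tin with steel rims, a solid upright cylinder 52 mm in diameter and 60 mm high, about 0.22 kg. The point is its centre, 30 mm above its underside; z is its axis. Starts standing on the bench, or is absent (four to six of the red tins a to f are there).
- tin_d_mid (a point): A red tin with steel rims, a solid upright cylinder 52 mm in diameter and 60 mm high, about 0.22 kg. The point is its centre, 30 mm above its underside; z is its axis. Starts standing on the bench, or is absent (four to six of the red tins a to f are there).
- tin_e_mid (a point): A red tin with steel rims, a solid upright cylinder 52 mm in diameter and 60 mm high, about 0.22 kg. The point is its centre, 30 mm above its underside; z is its axis. Starts standing on the bench, or is absent (four to six of the red tins a to f are there).
- tin_f_mid (a point): A red tin with steel rims, a solid upright cylinder 52 mm in diameter and 60 mm high, about 0.22 kg. The point is its centre, 30 mm above its underside; z is its axis. Either absent, or already standing in a bay at the start (four to six of the red tins a to f are there).
- tin_blue_mid (a point): A blue tin of the same size and weight; it starts in one of the two middle bays. The point is its centre; z is its axis.
- tray_in (a point): Middle of the inner floor of a fixed shallow green tray to the right of the rack, 110 mm square, floor 4 mm thick, walls 4 mm thick and 15 mm high; 4 mm above the bench.
- jar_mid (a point): Glass jar with steel lid, 72 mm in diameter, 110 mm high; the point is its centre. A bystander.
- spray_mid (a point): White bottle with a red cap, 60 mm in diameter, 190 mm high; the point is its centre. A bystander.
- scraper: Yellow-handled scraper lying flat along its x, about 0.25 m long. A bystander.
- hammer: Hammer lying along its x, about 0.3 m long. A bystander.
- pliers: Red-handled pliers lying along their x, 170 mm long. A bystander.

How it is judged (in metres and radians):
On the way, in this order (a step that is already met when the one before it is completed fails the run):
1. the tube is slid open (90 mm, within 3.5 mm) and the button has popped out of the second hole (value of joint keeper between 0.0865 and 0.0935 m and value of joint button below 0.0025 m), for 0.2 s.
2. with the keeper open, each of the four bays holds one red tin, the blue tin stands in the green tray, and all tins are upright (value of joint keeper above 0.0865 m and horizontal distance between any of tin_a_mid, tin_b_mid, tin_c_mid, tin_d_mid, tin_e_mid, tin_f_mid and bay1 below 0.012 m and horizontal distance between any of tin_a_mid, tin_b_mid, tin_c_mid, tin_d_mid, tin_e_mid, tin_f_mid and bay2 below 0.012 m and horizontal distance between any of tin_a_mid, tin_b_mid, tin_c_mid, tin_d_mid, tin_e_mid, tin_f_mid and bay3 below 0.012 m and horizontal distance between any of tin_a_mid, tin_b_mid, tin_c_mid, tin_d_mid, tin_e_mid, tin_f_mid and bay4 below 0.012 m and height (world z) of each of tin_a_mid, tin_b_mid, tin_c_mid, tin_d_mid, tin_e_mid, tin_f_mid below 0.038 m and angle between each of tin_a_mid, tin_b_mid, tin_c_mid, tin_d_mid, tin_e_mid, tin_f_mid, tin_blue_mid's own z axis and vertical below 0.12 rad and horizontal distance between tin_blue_mid and tray_in below 0.036 m and height (world z) of tin_blue_mid below 0.039 m), for 0.2 s.
3. the tube is slid back shut (within 3.5 mm) and the button has popped out of the first hole (value of joint keeper between -0.0035 and 0.0035 m and value of joint button below 0.0025 m), for 0.2 s.
At the end, for the whole second after the job is handed in: Tube shut within 3.5 mm, button popped out (within 2.5 mm); each bay holds one red tin within 12 mm of its middle; other red tins are 55 mm or more from every bay middle; the blue tin is in the green tray; all tins stand on the floor of bay or tray or bench, tilted under 0.12 rad, at rest (all of step 3 and horizontal distance between any of tin_a_mid, tin_b_mid, tin_c_mid, tin_d_mid, tin_e_mid, tin_f_mid and bay1 below 0.012 m and horizontal distance between any of tin_a_mid, tin_b_mid, tin_c_mid, tin_d_mid, tin_e_mid, tin_f_mid and bay2 below 0.012 m and horizontal distance between any of tin_a_mid, tin_b_mid, tin_c_mid, tin_d_mid, tin_e_mid, tin_f_mid and bay3 below 0.012 m and horizontal distance between any of tin_a_mid, tin_b_mid, tin_c_mid, tin_d_mid, tin_e_mid, tin_f_mid and bay4 below 0.012 m and height (world z) of each of tin_a_mid, tin_b_mid, tin_c_mid, tin_d_mid, tin_e_mid, tin_f_mid below 0.038 m and angle between each of tin_a_mid, tin_b_mid, tin_c_mid, tin_d_mid, tin_e_mid, tin_f_mid, tin_blue_mid's own z axis and vertical below 0.12 rad and horizontal distance between tin_blue_mid and tray_in below 0.036 m and height (world z) of tin_blue_mid below 0.039 m and (horizontal distance between tin_a_mid and bay1 below 0.012 m or horizontal distance between tin_a_mid and bay2 below 0.012 m or horizontal distance between tin_a_mid and bay3 below 0.012 m or horizontal distance between tin_a_mid and bay4 below 0.012 m or (horizontal distance between tin_a_mid and bay1 above 0.055 m and horizontal distance between tin_a_mid and bay2 above 0.055 m and horizontal distance between tin_a_mid and bay3 above 0.055 m and horizontal distance between tin_a_mid and bay4 above 0.055 m)) and (horizontal distance between tin_b_mid and bay1 below 0.012 m or horizontal distance between tin_b_mid and bay2 below 0.012 m or horizontal distance between tin_b_mid and bay3 below 0.012 m or horizontal distance between tin_b_mid and bay4 below 0.012 m or (horizontal distance between tin_b_mid and bay1 above 0.055 m and horizontal distance between tin_b_mid and bay2 above 0.055 m and horizontal distance between tin_b_mid and bay3 above 0.055 m and horizontal distance between tin_b_mid and bay4 above 0.055 m)) and (horizontal distance between tin_c_mid and bay1 below 0.012 m or horizontal distance between tin_c_mid and bay2 below 0.012 m or horizontal distance between tin_c_mid and bay3 below 0.012 m or horizontal distance between tin_c_mid and bay4 below 0.012 m or (horizontal distance between tin_c_mid and bay1 above 0.055 m and horizontal distance between tin_c_mid and bay2 above 0.055 m and horizontal distance between tin_c_mid and bay3 above 0.055 m and horizontal distance between tin_c_mid and bay4 above 0.055 m)) and (horizontal distance between tin_d_mid and bay1 below 0.012 m or horizontal distance between tin_d_mid and bay2 below 0.012 m or horizontal distance between tin_d_mid and bay3 below 0.012 m or horizontal distance between tin_d_mid and bay4 below 0.012 m or (horizontal distance between tin_d_mid and bay1 above 0.055 m and horizontal distance between tin_d_mid and bay2 above 0.055 m and horizontal distance between tin_d_mid and bay3 above 0.055 m and horizontal distance between tin_d_mid and bay4 above 0.055 m)) and (horizontal distance between tin_e_mid and bay1 below 0.012 m or horizontal distance between tin_e_mid and bay2 below 0.012 m or horizontal distance between tin_e_mid and bay3 below 0.012 m or horizontal distance between tin_e_mid and bay4 below 0.012 m or (horizontal distance between tin_e_mid and bay1 above 0.055 m and horizontal distance between tin_e_mid and bay2 above 0.055 m and horizontal distance between tin_e_mid and bay3 above 0.055 m and horizontal distance between tin_e_mid and bay4 above 0.055 m)) and (horizontal distance between tin_f_mid and bay1 below 0.012 m or horizontal distance between tin_f_mid and bay2 below 0.012 m or horizontal distance between tin_f_mid and bay3 below 0.012 m or horizontal distance between tin_f_mid and bay4 below 0.012 m or (horizontal distance between tin_f_mid and bay1 above 0.055 m and horizontal distance between tin_f_mid and bay2 above 0.055 m and horizontal distance between tin_f_mid and bay3 above 0.055 m and horizontal distance between tin_f_mid and bay4 above 0.055 m)) and linear speed of each of tin_a, tin_b, tin_c, tin_d, tin_e, tin_f, tin_blue below 0.02 m/s); the robot touches nothing.
It fails at once if the jar or bottle is tipped over or shifted by more than 40 mm (angle between any of jar_mid, spray_mid's own z axis and vertical above 0.5 rad or distance of any of jar_mid, spray_mid from where it was at the start of the episode above 0.04 m).
It fails at once if the hammer, scraper or pliers is shifted by more than 40 mm (distance of any of hammer, scraper, pliers from where it was at the start of the episode above 0.04 m).
Of tin_a, tin_b, tin_c, tin_d, tin_e, tin_f only 4 to 6 are there at a start; the rules pass over those that are not, and their reading is None.
At some moment in a run one of tin_a, tin_b, tin_c, tin_d, tin_e may be knocked a few centimetres aside while the robot is not near it.
It also fails if it takes over 208 s, if anything falls off the work surface, if the arm or the gripper's body presses on something with over 40 N, if the wrist force passes 120 N, or if a joint passes its speed limit or range.

## Working session

There is one attempt and no reset: what is moved stays moved. The work goes in short steps, Python scripts to look and compute and a tool call to move; the robot and the scene stay as the last step left them, time stands still between calls to the robot, and variables do not carry over. Pictures are saved under pics/ and viewed, about 12 in all and at most 16, crops included, and the job is handed in when it is done.

Besides the shell and the picture viewer there is one more tool, called after "Call:" as name(argument=value, ...), one argument or row to a line, values as JSON. move_arm: Moves the arm, as the interface text tells. Its arguments: {"type":"object","properties":{"increments":{"type":"array","items":{"type":"object","properties":{"tx":{"type":"number"},"ty":{"type":"number"},"tz":{"type":"number"},"rx":{"type":"number"},"ry":{"type":"number"},"rz":{"type":"number"},"gripper":{"type":"number"}}}},"squeeze":{"type":"number"}},"required":["increments"]}

```bash
ls; mkdir -p pics; cat > h.py <<'E'
import numpy as np, cv2
from rig import r
from scipy.spatial.transform import Rotation as Ro
def world(cam,u,v,d,M=None):
    c=M or r.camera_model(cam)
    p=np.array([(u-c['cx'])/c['fx']*d,(v-c['cy'])/c['fy']*d,d])
    return np.array(c['R']).T@(p-np.array(c['t']))
def cloud(cam,dep):
    c=r.camera_model(cam);v,u=np.mgrid[:384,:512]
    P=np.stack([(u-c['cx'])/c['fx']*dep,(v-c['cy'])/c['fy']*dep,dep],-1)
    return (P-np.array(c['t']))@np.array(c['R'])
def proj(cam,X):
    c=r.camera_model(cam);p=np.array(c['R'])@X+np.array(c['t'])
    return p[0]/p[2]*c['fx']+c['cx'],p[1]/p[2]*c['fy']+c['cy']
E
python3 - <<'E'
from h import *
s=r.sense();print(s)
for n in('scene','top'):
    p,d=r.grab_frame(n);cv2.imwrite(f'pics/{n}0.png',p[...,::-1]);np.save(f'{n}0.npy',d)
    W=cloud(n,d)
    for q in('tin_a_mid','tin_blue_mid','tray_in','button','button_place','keeper_bar','rack','bay1','bay4','jar_mid','spray_mid'):
        for o in r.place_of(q,n):
            v,u=o['location'];vi,ui=int(round(v)),int(round(u))
            print(n,q,round(o['confidence'],2),int(u),int(v),W[vi,ui].round(0) if 0<=vi<384 and 0<=ui<512 and d[vi,ui]>0 else None)
print(r.sense()['clock'])
E
```

```text
pics
{'clock': 0.0, 'qpos': array([ 1.13259487e+00,  3.53635931e-01,  1.63415639e+00, -2.54130293e-05,
        1.15518750e+00, -2.38275103e-03]), 'qvel': array([ 8.75398976e-04,  1.96888893e-04,  8.43300074e-04, -3.60948692e-04,
        1.32158160e-03, -9.35972126e-05]), 'joint_efforts': array([-3.97861522e-04, -6.05237603e+01, -3.42067051e+01, -1.07355515e-04,
        9.38408106e-03,  2.72634293e-05]), 'eef_pos': array([263.63735299, 566.14048465, 230.55978331]), 'tcp_rot': array([-3.14020543e+00,  1.99300216e-05,  2.70578423e+00]), 'contact_force': array([-0.37886423, -0.92056106, -0.66450988]), 'wrist_torque': array([-0.01186206,  0.014414  , -0.00781066]), 'opening': 0.9980326374273627}
scene tin_a_mid 0.92 258 184 [455.   2.  49.]
scene tin_blue_mid 0.7 271 208 [570.  51.  56.]
scene tray_in 0.84 156 234 [ 664. -230.    4.]
scene tray_in 0.52 297 225 [583. 119.  16.]Traceback (most recent call last):
  File "<stdin>", line 7, in <module>
ValueError: it knows: bay, button_place, hammer, jar_mid, keeper_bar, pliers, rack, scraper, spray_mid, tin_a_mid, tin_b_mid, tin_blue_mid, tin_c_mid, tin_d_mid, tin_e_mid, tin_f_mid, tray_in
```

```bash
python3 - <<'E'
from h import *
I=[]
for n in('scene','top'):
    p,d=r.grab_frame(n);I.append(p);np.save(f'{n}0.npy',d)
    W=cloud(n,d);cv2.imwrite(f'pics/{n}0.png',cv2.resize(p[...,::-1],(800,600)))
    for q in('tin_a_mid','tin_blue_mid','tray_in','button_place','keeper_bar','rack','bay','jar_mid','spray_mid'):
        for o in r.place_of(q,n):
            v,u=o['location'];vi,ui=int(round(v)),int(round(u))
            print(n,q,round(o['confidence'],2),int(u),int(v),W[vi,ui].round(0) if 0<=vi<384 and 0<=ui<512 and d[vi,ui]>0 else None)
E
```

```text
scene tin_a_mid 0.73 83 195 [ 690. -385.  125.]
scene tin_a_mid 0.64 263 184 [453.  14.  49.]
scene tin_blue_mid 0.8 271 207 [570.  51.  59.]
scene tray_in 0.78 158 229 [ 645. -232.    3.]
scene tray_in 0.65 324 224 [546. 189.   3.]
scene button_place 0.76 356 196 [557. 255. 106.]
scene keeper_bar 0.88 288 197 [554.  89.  81.]
scene rack 0.97 285 218 [550.  86.  13.]
scene bay 0.93 325 225 [550. 192.   4.]
scene bay 0.9 272 216 [569.  52.  29.]
scene bay 0.84 299 223 [572. 123.  18.]
scene bay 0.64 250 213 [532. -11.   3.]
scene jar_mid 0.73 417 249 [703. 378.  86.]
scene spray_mid 0.88 85 196 [ 690. -381.  122.]
top tin_a_mid 0.73 250 224 [438.   8.  58.]
top tin_a_mid 0.2 166 197 [515. 264. 102.]
top tin_blue_mid 0.69 232 191 [540.  66.  77.]
top tray_in 0.78 323 168 [ 635. -237.    4.]
top button_place 0.83 168 199 [506. 261. 102.]
top keeper_bar 0.71 224 187 [552.  91.  80.]
top rack 0.93 231 195 [530.  69.  62.]
top bay 0.96 197 192 [544. 183.   4.]
top bay 0.73 219 193 [532. 104.  66.]
top bay 0.69 255 194 [543. -11.   3.]
top bay 0.61 235 194 [532.  56.  66.]
top bay 0.61 232 192 [539.  66.  62.]
top jar_mid 0.82 133 153 [651. 374. 112.]
top spray_mid 0.64 382 149 [ 664. -391.  139.]
```

View pics/scene0.png

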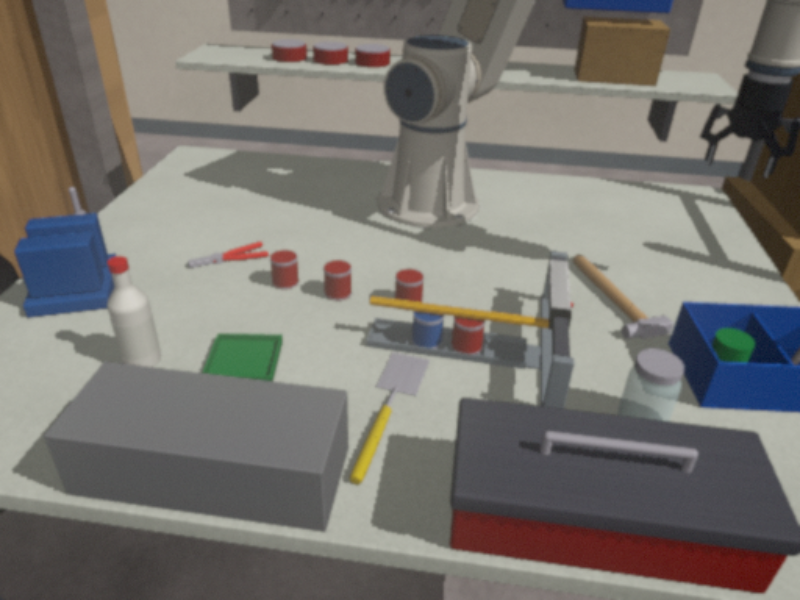

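View pics/top0.png

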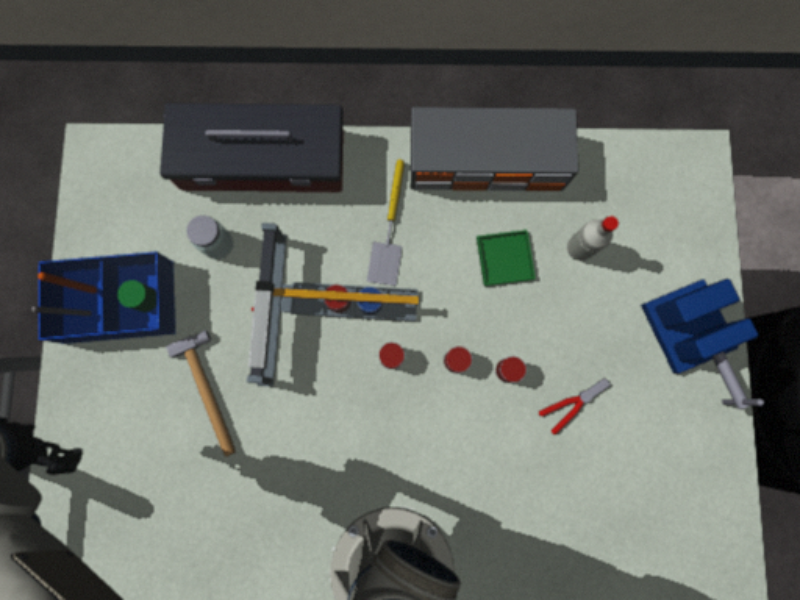

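The bench has three red tins (top picture at about 391,356, 458,360 and 511,369), with a red tin in bay 3 and the blue one in bay 2. Bays 1 and 4 are empty. Next I measure the rack and tins from the depth pictures.

```bash
cat > m.py <<'E'
from h import *
import sys
def line(P):
    c=P.mean(0);w=np.linalg.svd(P-c,full_matrices=False)[2][0];return c,w
def circ(P,R=26):
    from scipy.optimize import least_squares
    return least_squares(lambda c:np.maximum(np.hypot(*(P-c).T)-R,0),P.mean(0)).x
def tins(p,W,red=True):
    H=cv2.cvtColor(p,cv2.COLOR_RGB2HSV).astype(int);h,s,v=H[...,0],H[...,1],H[...,2]
    m=((h<8)|(h>172)) if red else ((h>95)&(h<130))
    m=m&(s>110)&(v>50)&(W[...,2]>50)&(W[...,2]<68)&(W[...,0]>280)&(W[...,0]<720)&(abs(W[...,1])<280)
    n,L,st,_=cv2.connectedComponentsWithStats(m.astype(np.uint8))
    out=[]
    for i in range(1,n):
        if st[i,4]>25:
            P=W[L==i];x=P[:,:2];c=(x.max(0)+x.min(0))/2
            out.append((c.round(1),np.median(P[:,2]).round(1),(x.max(0)-x.min(0)).round(0),st[i,4]))
    return out
E
python3 - <<'E'
from m import *
for n in('top','scene'):
    p,_=r.grab_frame(n);d=np.load(n+'0.npy');W=cloud(n,d)
    H=cv2.cvtColor(p,cv2.COLOR_RGB2HSV).astype(int)
    y=(H[...,0]>15)&(H[...,0]<32)&(H[...,1]>140)&(W[...,2]>70)&(W[...,2]<90)&(W[...,0]<650)&(W[...,0]>430)
    c,w=line(W[y]);t=(W[y]-c)@w;print(n,'bar',y.sum(),c.round(1),w.round(3),t.min().round(),t.max().round())
    b=(W[...,2]>95)&(W[...,2]<115)&(W[...,0]>300)&(W[...,0]<760)&(W[...,1]>200)&(W[...,1]<310)
    P=W[b];P=P[abs(P[:,2]-np.median(P[:,2]))<4]
    c,w=line(P);t=(P-c)@w;print('tube+posts',len(P),c.round(1),w.round(3),t.min().round(),t.max().round(), P[:,0].min(),P[:,0].max(), (np.histogram(P[:,0],12)))
    print(tins(p,W),tins(p,W,False))
    g=(H[...,0]>50)&(H[...,0]<80)&(H[...,1]>120)&(W[...,2]<22)&(W[...,1]<-150)&(W[...,1]>-330)&(W[...,0]>500)
    (cc,sz,a)=cv2.minAreaRect(W[g][:,:2].astype(np.float32));print('tray',cc,sz,a)
E
```

```text
top bar 431 [546.5 101.6  77.4] [-0.048 -0.999 -0.003] -145.0 147.0
tube+posts 743 [514.6 263.3 101.5] [-0.999  0.047  0.008] -176.0 144.0 371.03912318554444 690.056317545792 (array([41, 82, 89, 73, 80, 73, 79, 56, 43, 38, 42, 47]), array([371.03912319, 397.62388938, 424.20865558, 450.79342178,
       477.37818797, 503.96295417, 530.54772037, 557.13248656,
       583.71725276, 610.30201896, 636.88678515, 663.47155135,
       690.05631755]))
[(array([564.3, 122.8]), np.float64(62.7), array([ 8., 35.]), np.int32(29)), (array([530.6, 122.3]), np.float64(62.8), array([17., 42.]), np.int32(61)), (array([428.6,   7.5]), np.float64(59.5), array([45., 44.]), np.int32(185)), (array([ 422.4, -129.7]), np.float64(59.8), array([47., 48.]), np.int32(192)), (array([ 403.3, -238. ]), np.float64(59.9), array([44., 50.]), np.int32(196))] [(array([561.2,  52.3]), np.float64(62.7), array([ 9., 35.]), np.int32(28)), (array([527.6,  53.4]), np.float64(62.2), array([16., 45.]), np.int32(61))]
tray (644.9129638671875, -237.23956298828125) (107.73004150390625, 109.8011703491211) 7.837765693664551
scene bar 
[... 152 characters left out ...]
.7513227966706 (array([53, 49, 57, 66, 68, 70, 72, 87, 52, 44, 61, 77]), array([367.88038226, 394.78629397, 421.69220569, 448.5981174 ,
       475.50402911, 502.40994082, 529.31585253, 556.22176424,
       583.12767595, 610.03358766, 636.93949937, 663.84541109,
       690.7513228 ]))
[(array([ 406.8, -238.8]), np.float64(61.0), array([42., 42.]), np.int32(82)), (array([ 424.6, -129.8]), np.float64(60.8), array([44., 43.]), np.int32(94)), (array([432.4,   6.4]), np.float64(61.1), array([43., 43.]), np.int32(99)), (array([559.2, 120.9]), np.float64(63.9), array([21., 41.]), np.int32(63))] []
tray (649.5921630859375, -238.84385681152344) (103.35372161865234, 92.04767608642578) 8.584918975830078
```

```bash
cat > plan.py <<'E'
from h import *
import sys
def plan(x,y,z,yaw=None,s=None):
    s=s or r.sense();p=np.array(s['eef_pos']);Y=s['tcp_rot'][2]
    if yaw is not None:
        dy=(yaw-Y+np.pi)%(2*np.pi)-np.pi
        print('rz total %.1f'%-np.degrees(dy));Y=yaw
    d=np.array([x,y,z])-p
    t=np.array([np.cos(Y)*d[0]+np.sin(Y)*d[1],np.sin(Y)*d[0]-np.cos(Y)*d[1],-d[2]])/10
    print('after turn, cm tx %.2f ty %.2f tz %.2f  n=%.1f'%(*t,np.linalg.norm(t)/5))
if __name__=='__main__':
    s=r.sense();print(s['clock'],s['eef_pos'].round(1),s['tcp_rot'].round(4),s['qpos'].round(2),s['contact_force'].round(1))
    a=list(map(float,sys.argv[1:]));plan(*a)
E
python3 plan.py 490 265 290 3.0936; python3 -c "
from h import *
np.set_printoptions(precision=3,suppress=True)
print(r.camera_model('wrist'))"
```

```text
1.3 [263.8 566.6 231.3] [ 3.1416 -0.      2.7058] [ 1.13  0.35  1.63  0.    1.16 -0.  ] [-1.2 -0.5 -0.1]
rz total -22.2
after turn, cm tx -24.04 ty -29.04 tz -5.87  n=7.6
{'fx': 267.4915519223273, 'fy': 267.4915519223273, 'cx': 245.62275562402965, 'cy': 191.3302878254285, 'hand_eye': array([[  -0.001,   -0.95 ,   -0.313,   81.506],
       [   1.   ,   -0.001,    0.001,    0.987],
       [  -0.001,   -0.313,    0.95 , -143.433],
       [   0.   ,    0.   ,    0.   ,    1.   ]])}
```

Call:
move_arm(
  increments=[
    {"tz":-3,"gripper":1},
    {"rz":-7.4,"tz":-2.9},
    {"rz":-7.4},
    {"rz":-7.4},
    {"tx":-3,"ty":-3.63},
    {"tx":-3,"ty":-3.63},
    {"tx":-3,"ty":-3.63},
    {"tx":-3,"ty":-3.63},
    {"tx":-3,"ty":-3.63},
    {"tx":-3,"ty":-3.63},
    {"tx":-3,"ty":-3.63},
    {"tx":-3,"ty":-3.63},
  ],
)

```text
invalid input
```

Call:
move_arm(
  increments=[
    {},
    {},
    {},
  ],
)

```text
invalid input
```

```bash
cat >> h.py <<'E'
def wrist():
    s=r.sense();p,d=r.grab_frame('wrist');c=r.camera_model('wrist')
    v,u=np.mgrid[:384,:512]
    P=np.stack([(u-c['cx'])/c['fx']*d,(v-c['cy'])/c['fy']*d,d],-1)
    T=np.eye(4);T[:3,:3]=Ro.from_euler('xyz',s['tcp_rot']).as_matrix();T[:3,3]=s['eef_pos']
    T=T@np.array(c['hand_eye'])
    W=P@T[:3,:3].T+T[:3,3];W[d==0]=np.nan
    return s,p,W
RY=-0.048;RN=np.array([[np.cos(RY),np.sin(RY)],[-np.sin(RY),np.cos(RY)]])
def rack(P,o): return (P-np.array(o))@RN.T
E
python3 - <<'E'
from m import *
s,p,W=wrist();print(s['eef_pos'],s['tcp_rot'],s['clock'])
cv2.imwrite('pics/w1.png',cv2.resize(p[...,::-1],(768,576)));np.save('w1.npy',W)
Q=W.copy();Q[...,:2]=rack(W[...,:2],(548.5,86.8))
H=cv2.cvtColor(p,cv2.COLOR_RGB2HSV).astype(int)
y=(H[...,0]>15)&(H[...,0]<32)&(H[...,1]>140)&(Q[...,2]>70)&(Q[...,2]<90)
P=W[y];c,w=line(P);t=(P-c)@w;print('bar',len(P),c,w,t.min(),t.max(),'rackx',np.percentile(Q[y][:,0],[3,50,97]))
b=(Q[...,2]>97)&(Q[...,2]<110)&(abs(Q[...,1]-175)<30)
z=np.median(Q[b][:,2])
P=W[b];c,w=line(P);print('tube',c,w,'z',z,'racky',np.percentile(Q[b][:,1],[3,50,97]))
rd=((H[...,0]<8)|(H[...,0]>172))&(H[...,1]>110)&(Q[...,1]>185)&(Q[...,1]<215)
print('button',rd.sum(),np.median(Q[rd],0) if rd.any() else None,np.median(W[rd],0) if rd.any() else None)
print(tins(p,W),tins(p,W,False))
E
```

```text
[263.84007991 566.5992197  231.27864933] [ 3.14156138e+00 -7.88534124e-07  2.70575657e+00] 1.3m.py:4: RuntimeWarning: Mean of empty slice.
  c=P.mean(0);w=np.linalg.svd(P-c,full_matrices=False)[2][0];return c,w
  ret = um.true_divide(
Traceback (most recent call last):
  File "m.py", line 4, in line
    c=P.mean(0);w=np.linalg.svd(P-c,full_matrices=False)[2][0];return c,w
                  ~~~~~~~~~~~~~~~~~~~~~~~~~~~~~~~~~~~~~~~~~^^^
IndexError: index 0 is out of bounds for axis 0 with size 0
```

View pics/w1.png

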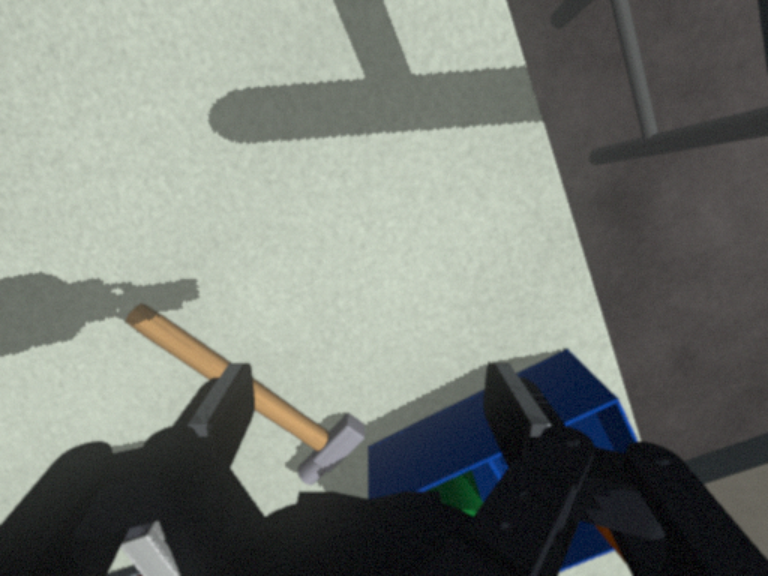

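The move was refused, and the picture only shows the start view (hammer at about 250,380). I'll send every key in each row.

Call:
move_arm(
  increments=[
    {"tx":0,"ty":0,"tz":-3,"rx":0,"ry":0,"rz":0,"gripper":1},
    {"tx":0,"ty":0,"tz":-2.9,"rx":0,"ry":0,"rz":-7.4,"gripper":1},
    {"tx":0,"ty":0,"tz":0,"rx":0,"ry":0,"rz":-7.4,"gripper":1},
    {"tx":0,"ty":0,"tz":0,"rx":0,"ry":0,"rz":-7.4,"gripper":1},
    {"tx":-3,"ty":-3.63,"tz":0,"rx":0,"ry":0,"rz":0,"gripper":1},
    {"tx":-3,"ty":-3.63,"tz":0,"rx":0,"ry":0,"rz":0,"gripper":1},
    {"tx":-3,"ty":-3.63,"tz":0,"rx":0,"ry":0,"rz":0,"gripper":1},
    {"tx":-3,"ty":-3.63,"tz":0,"rx":0,"ry":0,"rz":0,"gripper":1},
    {"tx":-3,"ty":-3.63,"tz":0,"rx":0,"ry":0,"rz":0,"gripper":1},
    {"tx":-3,"ty":-3.63,"tz":0,"rx":0,"ry":0,"rz":0,"gripper":1},
    {"tx":-3,"ty":-3.63,"tz":0,"rx":0,"ry":0,"rz":0,"gripper":1},
    {"tx":-3,"ty":-3.63,"tz":0,"rx":0,"ry":0,"rz":0,"gripper":1},
  ],
  squeeze=40,
)

```text
clock: 2.55
eef_pos: [490.4, 263.3, 290.5]
tcp_rot: [3.141, 0.0, 3.093]
contact_force: [1.0, 1.5, -0.1]
opening: 0.999
```

Call:
move_arm(
  increments=[
    {"tx":0,"gripper":1},
    {"tx":0},
    {"tz":0},
  ],
)

```text
invalid input
```

```bash
cat > look.py <<'E'
from m import *
import sys
def go(name,o=(548.5,86.8)):
    s,p,W=wrist();print(s['eef_pos'],s['tcp_rot'],s['clock'])
    cv2.imwrite(f'pics/{name}.png',cv2.resize(p[...,::-1],(768,576)));np.save(name+'.npy',W);np.save(name+'p.npy',p)
    Q=W.copy();Q[...,:2]=rack(W[...,:2],o)
    H=cv2.cvtColor(p,cv2.COLOR_RGB2HSV).astype(int)
    y=(H[...,0]>15)&(H[...,0]<32)&(H[...,1]>140)&(Q[...,2]>70)&(Q[...,2]<90)
    if y.sum()>20:
        P=W[y];c,w=line(P);t=(P-c)@w;print('bar',len(P),c,w,t.min(),t.max(),'rackx',np.percentile(Q[y][:,0],[3,50,97]))
    b=(Q[...,2]>97)&(Q[...,2]<110)&(abs(Q[...,1]-175)<30)
    if b.sum()>20:
        P=W[b];c,w=line(P);print('tube',c,w,'z',np.median(P[:,2]),'racky',np.percentile(Q[b][:,1],[3,50,97]),'x',Q[b][:,0].min(),Q[b][:,0].max())
    rd=((H[...,0]<8)|(H[...,0]>172))&(H[...,1]>110)&(Q[...,1]>185)&(Q[...,1]<215)
    print('button',rd.sum(),np.median(Q[rd],0) if rd.any() else None)
    for f in (True,False):
        for t in tins(p,W,f): print('red' if f else 'blue',*t,'rack',rack(t[0],o).round(1))
if __name__=='__main__': go(sys.argv[1])
E
python3 look.py w2
```

```text
[490.42145607 263.27105728 290.5343639 ] [3.14128458e+00 4.58003583e-04 3.09334178e+00] 2.55
bar 1938 [544.92143457 100.84622356  78.78382582] [4.57584672e-02 9.98952286e-01 7.01569817e-04] -146.0424875922931 141.94902138800177 rackx [-10.93857298  -4.06938792   2.66732191]
tube [500.97670021 266.39556356 103.31642516] [ 0.99884635 -0.04723777 -0.00863514] z 103.79661121155613 racky [163.35988478 176.92922934 190.98373551] x -187.80766827423017 129.9386315451599
button 382 [232.04885495 198.69264438  41.46673363]
red [429.8   7. ] 61.1 [48. 49.] 1001 rack [-114.7  -85.4]
red [532.4 121. ] 64.4 [19. 43.] 279 rack [-17.7  33.4]
red [566.9 120.6] 64.3 [ 8. 33.] 79 rack [16.8 34.6]
blue [528.1  53.2] 64.3 [18. 43.] 255 rack [-18.8 -34.5]
blue [562.7  53.8] 64.1 [ 7. 29.] 63 rack [ 15.8 -32.3]
```

View pics/w2.png

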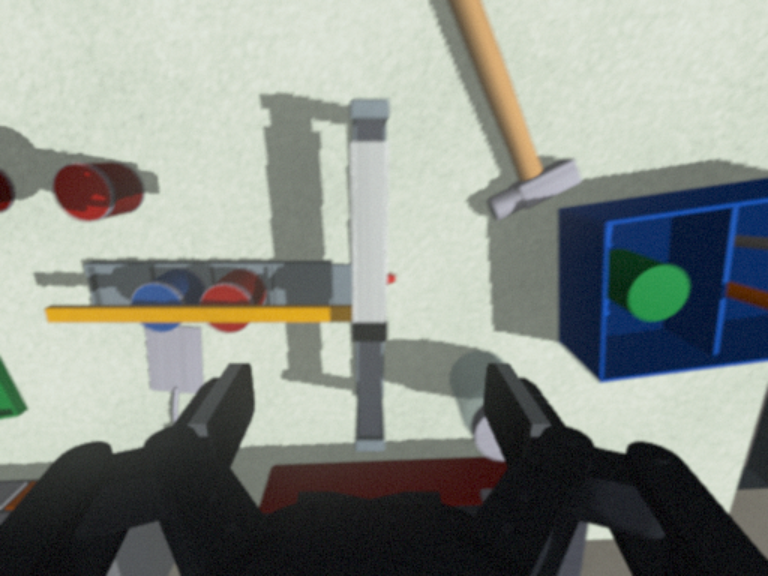

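```bash
python3 - <<'E'
from m import *
W=np.load('w2.npy');p=np.load('w2p.npy')
Q=W.copy();Q[...,:2]=rack(W[...,:2],(548.5,86.8))
for v in range(182,190):print([ (tuple(int(k) for k in p[v,u]),Q[v,u].round(0).tolist()) for u in range(258,265)] if v==185 else [int(p[v,u,0])-int(p[v,u,1]) for u in range(254,268)])
rd=(p[...,0].astype(int)-p[...,1]>60);rd[:,:254]=0;rd[:,270:]=0;rd[:175]=0;rd[195:]=0
print(rd.sum(),np.median(Q[rd],0),np.median(W[rd],0),np.argwhere(rd).mean(0))
E
python3 plan.py 505.3 266.3 160 3.0936
```

```text
[-5, -6, -2, 1, 9, 25, 30, 21, 13, 4, -1, -10, -7, -8]
[-7, -4, -5, 7, 31, 63, 73, 57, 40, 26, 7, -7, -11, -4]
[-5, -4, -3, 17, 47, 92, 111, 107, 83, 43, 15, -4, -10, -7]
[((208, 154, 151), [-47.0, 191.0, 103.0]), ((208, 103, 99), [-44.0, 193.0, 94.0]), ((203, 75, 68), [-44.0, 194.0, 94.0]), ((201, 70, 65), [-44.0, 196.0, 95.0]), ((205, 100, 92), [-44.0, 197.0, 94.0]), ((210, 153, 140), [-44.0, 198.0, 93.0]), ((218, 199, 185), [-43.0, 200.0, 92.0])]
[-4, -5, -1, 25, 64, 110, 135, 134, 104, 58, 14, -6, -5, -6]
[-3, -5, 2, 23, 64, 100, 123, 111, 79, 37, 3, -7, -5, -6]
[-4, -7, 1, 21, 48, 66, 71, 57, 29, 8, -8, -8, -7, -7]
[-4, -5, 0, 11, 23, 24, 17, 7, -3, -7, -6, -6, -7, -7]
22 [-43.82271921 194.28024458  93.70275504] [514.11173256 282.91295008  93.70275504] [185.59090909 260.09090909]
2.6 [494.1 258.3 290.5] [-3.1388e+00  3.0000e-03  3.0915e+00] [ 0.48  0.19  1.71 -0.    1.23 -1.04] [ 1.7 -3.5  0.3]
rz total -0.1
after turn, cm tx -1.08 ty 0.86 tz 13.05  n=2.6
```

Call:
move_arm(
  increments=[
    {"tx":0,"ty":0,"tz":0,"rx":0,"ry":0,"rz":0,"gripper":1},
    {"tx":0,"ty":0,"tz":0,"rx":0,"ry":0,"rz":0,"gripper":1},
    {"tx":0,"ty":0,"tz":0,"rx":0,"ry":0,"rz":0,"gripper":1},
    {"tx":0,"ty":0,"tz":0,"rx":0,"ry":0,"rz":0,"gripper":1},
  ],
)

```text
clock: 3.0
eef_pos: [488.8, 266.0, 290.3]
tcp_rot: [3.141, -0.0, 3.095]
contact_force: [0.1, -0.1, -0.5]
opening: 1.002
```

```bash
python3 look.py w3;python3 - <<'E'
from m import *
print(r.sense()['eef_pos'])
W=np.load('w3.npy');p=np.load('w3p.npy')
Q=W.copy();Q[...,:2]=rack(W[...,:2],(548.5,86.8))
rd=(p[...,0].astype(int)-p[...,1]>60)&(Q[...,2]>80)&(Q[...,2]<106)&(Q[...,1]>180)&(Q[...,1]<205)
print(rd.sum(),np.median(Q[rd],0),np.median(W[rd],0),np.argwhere(rd).mean(0))
E
```

```text
[488.8186741  266.00340528 290.28253012] [ 3.14146361e+00 -1.70569116e-04  3.09503362e+00] 3.0
bar 2041 [544.45702156 101.21489224  78.59291702] [4.54412178e-02 9.98966962e-01 3.24479251e-04] -145.91074767264186 144.23041123081853 rackx [-11.18085086  -5.0674241    2.51580174]
tube [501.55737027 266.37472051 103.32867696] [ 0.99884517 -0.0473252  -0.00828576] z 103.79603491559311 racky [163.42466273 176.97837524 190.97674396] x -187.75726342545445 131.7823352480027
button 386 [232.04992987 198.67706497  40.69792649]
red [428.6   8.7] 61.1 [48. 49.] 1031 rack [-116.   -83.8]
red [531.7 122.9] 64.3 [19. 45.] 294 rack [-18.5  35.3]
red [565.6 122.8] 64.1 [ 9. 34.] 95 rack [15.4 36.8]
blue [526.6  54.6] 64.1 [18. 43.] 258 rack [-20.3 -33.2]
blue [561.9  54.1] 64.3 [ 8. 34.] 81 rack [ 15. -32.]
[488.86718088 265.95066583 290.28827778]
29 [-44.60892273 195.67911971  92.97385605] [513.26148802 284.47961411  92.97385605] [185.86206897 259.34482759]
```

Now the picture is settled. It shows the button at raw pixel (259,186) and puts the rack origin near (545, 88.5). I go down over the button place.

Call:
move_arm(
  increments=[
    {"tx":-2.44,"ty":0.03,"tz":2.4,"rx":0,"ry":0,"rz":0,"gripper":1},
    {"tx":0,"ty":0,"tz":4,"rx":0,"ry":0,"rz":0,"gripper":1},
    {"tx":0,"ty":0,"tz":4,"rx":0,"ry":0,"rz":0,"gripper":1},
    {"tx":0,"ty":0,"tz":4,"rx":0,"ry":0,"rz":0,"gripper":1},
    {"tx":0,"ty":0,"tz":3,"rx":0,"ry":0,"rz":0,"gripper":1},
    {"tx":0,"ty":0,"tz":2,"rx":0,"ry":0,"rz":0,"gripper":1},
    {"tx":0,"ty":0,"tz":2,"rx":0,"ry":0,"rz":0,"gripper":1},
    {"tx":0,"ty":0,"tz":1,"rx":0,"ry":0,"rz":0,"gripper":1},
    {"tx":0,"ty":0,"tz":0,"rx":0,"ry":0,"rz":0,"gripper":1},
    {"tx":0,"ty":0,"tz":0,"rx":0,"ry":0,"rz":0,"gripper":1},
    {"tx":0,"ty":0,"tz":0,"rx":0,"ry":0,"rz":0,"gripper":1},
  ],
)

```text
clock: 4.15
eef_pos: [514.6, 264.6, 67.4]
tcp_rot: [3.141, 0.002, 3.093]
contact_force: [-0.7, -0.1, 0.5]
opening: 1.001
```

```bash
python3 plan.py 513.2 265.2 66 3.0943; python3 look.py w4
```

```text
4.15 [514.6 264.6  67.4] [3.1407e+00 1.6000e-03 3.0934e+00] [ 0.47  0.48  1.86  0.    0.8  -1.05] [-0.7 -0.1  0.5]
rz total -0.0
after turn, cm tx 0.14 ty 0.06 tz 0.14  n=0.0
[514.59390542 264.5532023   67.40299842] [3.14069579e+00 1.55917612e-03 3.09343602e+00] 4.15
bar 2951 [545.65734031 182.53260833  77.13273037] [0.06177011 0.99803021 0.01096185] -72.06601848349487 62.60806272691097 rackx [-12.08984001  -9.48283111   1.84946047]
tube [457.40063172 268.3830297  103.85956831] [ 9.98857542e-01 -4.77784146e-02  9.12689572e-04] z 103.86258562835302 racky [162.9193758  177.03650376 191.0900076 ] x -157.42049936513587 -12.536320707628262
button 169 [-46.27584549 196.50239753  92.85949382]
red [531.8 129.3] 53.2 [24. 37.] 385 rack [-18.7  41.6]
red [532.8 125.5] 64.2 [24. 44.] 1599 rack [-17.5  37.9]
```

View pics/w4.png

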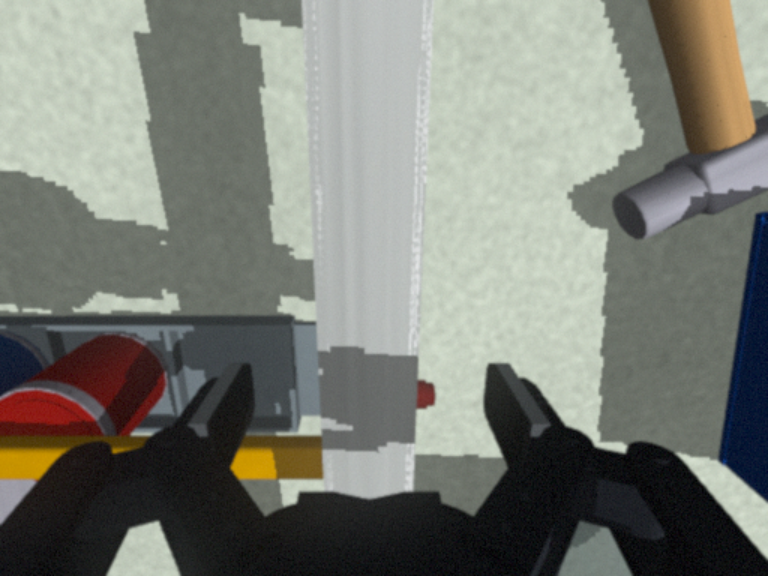

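The button shows at (425,395), level between the two pads, and the tube is centred between the fingers. I nudge and squeeze.

Call:
move_arm(
  increments=[
    {"tx":0.15,"ty":0,"tz":0.1,"rx":0,"ry":0,"rz":0,"gripper":1},
    {"tx":0,"ty":0,"tz":0,"rx":0,"ry":0,"rz":0,"gripper":-1},
    {"tx":0,"ty":0,"tz":0,"rx":0,"ry":0,"rz":0,"gripper":-1},
    {"tx":0,"ty":0,"tz":0,"rx":0,"ry":0,"rz":0,"gripper":-1},
    {"tx":0,"ty":0,"tz":0,"rx":0,"ry":0,"rz":0,"gripper":-1},
    {"tx":0,"ty":0,"tz":0,"rx":0,"ry":0,"rz":0,"gripper":-1},
    {"tx":0,"ty":0,"tz":0,"rx":0,"ry":0,"rz":0,"gripper":-1},
    {"tx":0,"ty":0,"tz":0,"rx":0,"ry":0,"rz":0,"gripper":-1},
    {"tx":0,"ty":0,"tz":0,"rx":0,"ry":0,"rz":0,"gripper":-1},
    {"tx":0,"ty":0,"tz":0,"rx":0,"ry":0,"rz":0,"gripper":-1},
  ],
  squeeze=40,
)

```text
clock: 5.2
eef_pos: [512.9, 264.5, 65.9]
tcp_rot: [3.141, 0.001, 3.093]
contact_force: [-0.8, 0.3, 4.9]
opening: 0.346
```

The opening of about 30 mm means the button is flush. I slide the tube away from the robot.

Call:
move_arm(
  increments=[
    {"tx":-0.5,"ty":0,"tz":0,"rx":0,"ry":0,"rz":0,"gripper":-1},
    {"tx":-0.8,"ty":0,"tz":0,"rx":0,"ry":0,"rz":0,"gripper":-1},
    {"tx":-0.8,"ty":0,"tz":0,"rx":0,"ry":0,"rz":0,"gripper":-1},
    {"tx":-0.8,"ty":0,"tz":0,"rx":0,"ry":0,"rz":0,"gripper":-1},
    {"tx":-0.8,"ty":0,"tz":0,"rx":0,"ry":0,"rz":0,"gripper":-1},
    {"tx":-0.8,"ty":0,"tz":0,"rx":0,"ry":0,"rz":0,"gripper":-1},
    {"tx":-0.8,"ty":0,"tz":0,"rx":0,"ry":0,"rz":0,"gripper":-1},
    {"tx":-0.8,"ty":0,"tz":0,"rx":0,"ry":0,"rz":0,"gripper":-1},
    {"tx":-0.8,"ty":0,"tz":0,"rx":0,"ry":0,"rz":0,"gripper":-1},
    {"tx":-0.8,"ty":0,"tz":0,"rx":0,"ry":0,"rz":0,"gripper":-1},
    {"tx":0,"ty":0,"tz":0,"rx":0,"ry":0,"rz":0,"gripper":-1},
    {"tx":0,"ty":0,"tz":0,"rx":0,"ry":0,"rz":0,"gripper":-1},
  ],
)

```text
clock: 6.4
eef_pos: [590.6, 260.8, 65.9]
tcp_rot: [3.141, 0.003, 3.093]
contact_force: [5.2, 1.8, 3.6]
opening: 0.343
```

```bash
python3 look.py w5; python3 -c "
from h import *
print(r.sense()['eef_pos'])"
```

```text
[590.62578369 260.81234028  65.90302594] [3.14056834e+00 2.62955539e-03 3.09326212e+00] 6.4
bar 2355 [622.47116799 142.89346428  77.98232561] [0.05317444 0.99855814 0.00735729] -34.921991214270385 98.4651861501489 rackx [65.76738258 70.28043063 79.62325435]
tube [534.83689219 264.73840689 103.90487505] [ 0.99884723 -0.04797914  0.00148729] z 103.90045633367615 racky [162.47771701 177.04239519 191.69650369] x -80.94838423945382 62.753699208063686
button 5 [ 15.67181648 197.05418402 157.26693171]
red [532.4 136.8] 53.0 [24. 24.] 285 rack [-18.5  49.2]
red [547.1 132.5] 64.2 [48. 32.] 2579 rack [-3.6 45.6]
red [557.7 144.5] 53.1 [13.  7.] 50 rack [ 6.4 58.1]
[590.58928294 260.81843402  65.9036397 ]
```

Call:
move_arm(
  increments=[
    {"tx":-0.5,"ty":0,"tz":0,"rx":0,"ry":0,"rz":0,"gripper":-1},
    {"tx":-0.4,"ty":0,"tz":0,"rx":0,"ry":0,"rz":0,"gripper":-1},
    {"tx":-0.1,"ty":0,"tz":0,"rx":0,"ry":0,"rz":0,"gripper":-1},
    {"tx":-0.1,"ty":0,"tz":0,"rx":0,"ry":0,"rz":0,"gripper":-1},
    {"tx":-0.1,"ty":0,"tz":0,"rx":0,"ry":0,"rz":0,"gripper":-1},
    {"tx":-0.1,"ty":0,"tz":0,"rx":0,"ry":0,"rz":0,"gripper":-1},
    {"tx":0,"ty":0,"tz":0,"rx":0,"ry":0,"rz":0,"gripper":-1},
    {"tx":0,"ty":0,"tz":0,"rx":0,"ry":0,"rz":0,"gripper":-1},
  ],
)

```text
clock: 7.25
eef_pos: [602.3, 260.2, 65.9]
tcp_rot: [3.141, 0.0, 3.093]
contact_force: [0.3, 2.1, 7.7]
opening: 0.346
```

```bash
python3 look.py w6; python3 -c "
from h import *
s=r.sense();print(s['eef_pos'],s['contact_force'])"
```

```text
[602.28676922 260.22505405  65.88557   ] [3.14089929e+00 3.49337933e-04 3.09322303e+00] 7.25
bar 2379 [634.17781257 142.50046792  77.93912806] [0.05408452 0.99850308 0.0081527 ] -35.011969427676235 98.36944895870407 rackx [77.47190396 81.97139788 91.3122899 ]
tube [546.6109142  264.19301534 103.90182703] [ 0.99884265 -0.0480661   0.00173752] z 103.90623020798802 racky [162.49365141 177.04880737 191.72891558] x -68.92466904702468 74.30847570043166
button 321 [-43.24418371 196.49271029  92.93131804]
red [534.  137.3] 53.1 [27. 23.] 322 rack [-16.9  49.7]
red [548.1 133.5] 64.2 [46. 29.] 2280 rack [-2.6 46.6]
red [560.9 142.3] 52.7 [12. 10.] 56 rack [ 9.7 56. ]
[602.24782443 260.23516151  65.85676446] [-0.01798427  2.51138678  7.74165809]
```

The button shows proud again (rack y about 196 mm), so it has popped. I release and rise.

Call:
move_arm(
  increments=[
    {"tx":0,"ty":0,"tz":0,"rx":0,"ry":0,"rz":0,"gripper":1},
    {"tx":0,"ty":0,"tz":0,"rx":0,"ry":0,"rz":0,"gripper":1},
    {"tx":0,"ty":0,"tz":0,"rx":0,"ry":0,"rz":0,"gripper":1},
    {"tx":0,"ty":0,"tz":0,"rx":0,"ry":0,"rz":0,"gripper":1},
    {"tx":0,"ty":0,"tz":0,"rx":0,"ry":0,"rz":0,"gripper":1},
    {"tx":0,"ty":0,"tz":-5,"rx":0,"ry":0,"rz":0,"gripper":1},
    {"tx":0,"ty":0,"tz":-5,"rx":0,"ry":0,"rz":0,"gripper":1},
    {"tx":1,"ty":-4,"tz":-3,"rx":0,"ry":0,"rz":0,"gripper":1},
    {"tx":3,"ty":-4,"tz":0,"rx":0,"ry":0,"rz":0,"gripper":1},
    {"tx":3,"ty":-4,"tz":0,"rx":0,"ry":0,"rz":0,"gripper":1},
    {"tx":3,"ty":-4,"tz":0,"rx":0,"ry":0,"rz":0,"gripper":1},
    {"tx":3,"ty":-2,"tz":0,"rx":0,"ry":0,"rz":0,"gripper":1},
  ],
)

```text
clock: 8.5
eef_pos: [462.2, 84.8, 194.6]
tcp_rot: [-3.141, -0.0, 3.092]
contact_force: [-0.5, 0.3, 0.6]
opening: 1.0
```

Call:
move_arm(
  increments=[
    {"tx":0,"ty":0,"tz":0,"rx":0,"ry":0,"rz":0,"gripper":1},
    {"tx":0,"ty":0,"tz":0,"rx":0,"ry":0,"rz":0,"gripper":1},
    {"tx":0,"ty":0,"tz":0,"rx":0,"ry":0,"rz":0,"gripper":1},
    {"tx":0,"ty":0,"tz":0,"rx":0,"ry":0,"rz":0,"gripper":1},
  ],
)

```text
clock: 8.9
eef_pos: [465.1, 87.7, 194.7]
tcp_rot: [3.141, 0.001, 3.094]
contact_force: [-0.2, -0.5, 0.8]
opening: 0.996
```

```bash
sed -i 's/548.5,86.8/545,88.5/' look.py; python3 look.py w7; python3 -c "
from h import *
s=r.sense();print(s['eef_pos'],s['contact_force'])"
```

```text
[465.08000979  87.72822171 194.7448958 ] [3.14137335e+00 5.58812184e-04 3.09395069e+00] 8.9
bar 2233 [631.6133314   83.49781033  78.15671146] [ 0.04421703  0.99901962 -0.00215854] -114.35427585668806 110.08571011427239 rackx [81.33005773 85.71992797 95.33267272]
tube [483.8324627  265.32745047 102.39952944] [ 0.99853121 -0.05335448  0.00941916] z 102.65533784758695 racky [160.37695369 173.53115755 188.24925918] x -184.55402835761842 136.02215122233542
button 229 [235.46068044 205.86229729  40.50322842]
red [ 421.4 -127.6] 61.1 [49. 51.] 1758 rack [-113.1 -221.8]
red [428.5   8.6] 61.3 [48. 49.] 1725 rack [-112.5  -85.4]
red [545.9 123. ] 64.5 [50. 49.] 1252 rack [-0.8 34.5]
blue [541.5  54.6] 64.4 [49. 49.] 1259 rack [ -1.9 -34. ]
[464.84016052  87.6791183  194.62040133] [ 0.58647922 -0.28551748 -0.3113316 ]
```

View pics/w7.png

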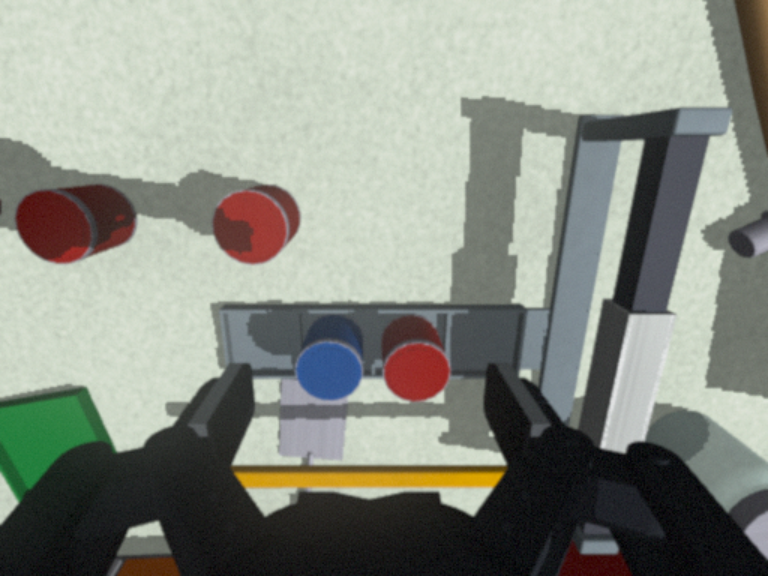

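The picture shows the keeper open (bar at row 475, clear of the bays), blue tin at (330,370), red at (415,370), with bays 1 and 4 empty. I turn the jaws along rack x for handling the tins.

Call:
move_arm(
  increments=[
    {"tx":0,"ty":0,"tz":-0.5,"rx":0,"ry":0,"rz":8.2,"gripper":1},
    {"tx":0,"ty":0,"tz":-0.5,"rx":0,"ry":0,"rz":8.2,"gripper":1},
    {"tx":0,"ty":0,"tz":-0.5,"rx":0,"ry":0,"rz":8.2,"gripper":1},
    {"tx":0,"ty":0,"tz":-0.5,"rx":0,"ry":0,"rz":8.2,"gripper":1},
    {"tx":0,"ty":0,"tz":-0.5,"rx":0,"ry":0,"rz":8.2,"gripper":1},
    {"tx":0,"ty":0,"tz":-0.5,"rx":0,"ry":0,"rz":8.2,"gripper":1},
    {"tx":0,"ty":0,"tz":-0.5,"rx":0,"ry":0,"rz":8.2,"gripper":1},
    {"tx":0,"ty":0,"tz":0,"rx":0,"ry":0,"rz":8.2,"gripper":1},
    {"tx":0,"ty":0,"tz":0,"rx":0,"ry":0,"rz":8.2,"gripper":1},
    {"tx":0,"ty":0,"tz":0,"rx":0,"ry":0,"rz":8.2,"gripper":1},
    {"tx":0,"ty":0,"tz":0,"rx":0,"ry":0,"rz":8,"gripper":1},
  ],
)

```text
clock: 10.05
eef_pos: [464.5, 87.5, 229.5]
tcp_rot: [-3.141, 0.0, 1.517]
contact_force: [-0.1, -0.0, -0.7]
opening: 0.999
```

```bash
python3 plan.py 520 60 220 1.523
```

```text
10.05 [464.5  87.5 229.5] [-3.1413e+00  1.0000e-04  1.5173e+00] [ 0.18  0.12  1.95 -0.    1.08  0.24] [-0.1 -0.  -0.7]
rz total -0.3
after turn, cm tx -2.49 ty 5.68 tz 0.95  n=1.3
```

Call:
move_arm(
  increments=[
    {"tx":-1.2,"ty":2.8,"tz":0.5,"rx":0,"ry":0,"rz":0,"gripper":1},
    {"tx":-1.3,"ty":2.8,"tz":0.5,"rx":0,"ry":0,"rz":0,"gripper":1},
    {"tx":0,"ty":0,"tz":0,"rx":0,"ry":0,"rz":0,"gripper":1},
    {"tx":0,"ty":0,"tz":0,"rx":0,"ry":0,"rz":0,"gripper":1},
    {"tx":0,"ty":0,"tz":0,"rx":0,"ry":0,"rz":0,"gripper":1},
    {"tx":0,"ty":0,"tz":0,"rx":0,"ry":0,"rz":0,"gripper":1},
  ],
)

```text
clock: 10.65
eef_pos: [518.1, 59.8, 219.7]
tcp_rot: [-3.141, -0.0, 1.523]
contact_force: [-0.3, 0.2, 0.2]
opening: 0.998
```

```bash
python3 look.py w8;python3 - <<'E'
from m import *
W=np.load('w8.npy');p=np.load('w8p.npy')
H=cv2.cvtColor(p,cv2.COLOR_RGB2HSV).astype(int)
g=(H[...,0]>50)&(H[...,0]<80)&(H[...,1]>120)&(W[...,2]<25)&(W[...,1]<-150)&(W[...,1]>-330)&(W[...,0]>500)
print(g.sum(), cv2.minAreaRect(W[g][:,:2].astype(np.float32)) if g.any() else '')
E
python3 plan.py 544.5 55.5 29 1.523
```

```text
[518.14956554  59.8351424  219.73394862] [-3.14125764e+00 -4.59404973e-05  1.52309625e+00] 10.65
bar 3705 [635.68009494 117.39219565  78.83346671] [2.13441036e-02 9.99771965e-01 6.68765686e-04] -223.29941756524198 108.82927019128554 rackx [81.70218577 88.54220718 95.81150617]
button 0 None
red [546.  122.7] 64.3 [48. 49.] 1695 rack [-0.6 34.2]
red [429.    8.5] 61.1 [49. 49.] 1144 rack [-112.   -85.5]
red [ 422.5 -127.9] 61.0 [48. 50.] 781 rack [-112. -222.]
blue [542.3  54.6] 64.2 [49. 50.] 1361 rack [ -1.1 -34. ]
1103 ((622.5770874023438, -219.91354370117188), (70.32270812988281, 76.07694244384766), 7.173887729644775)
10.7 [518.2  59.8 219.8] [-3.1416e+00 -1.0000e-04  1.5231e+00] [0.11 0.2  1.86 0.   1.07 0.16] [-0.9 -0.4  1.1]
rz total 0.0
after turn, cm tx -0.30 ty 2.64 tz 19.08  n=3.9
```

View pics/w8.png

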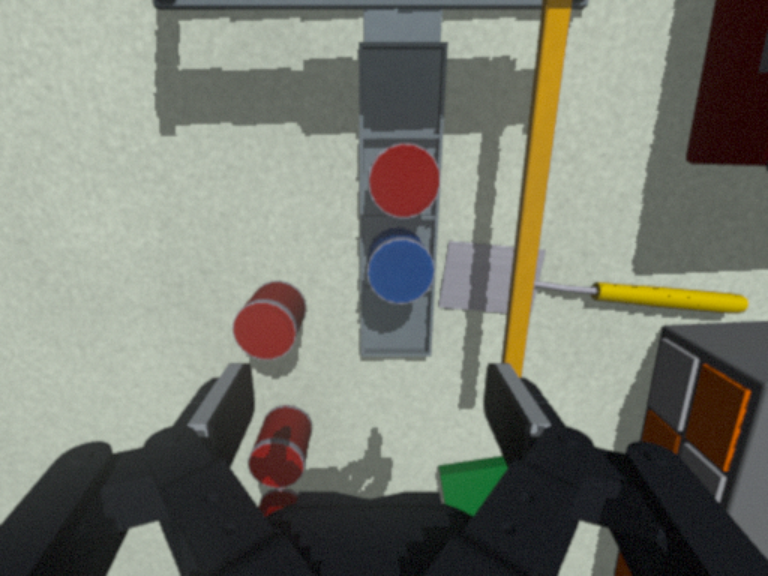

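The picture shows blue at (400,270), red at (405,180), tins at (265,330) and (280,460), and the bar well clear. The two camera headings agree within 1 mm, so I grasp the blue tin.

Call:
move_arm(
  increments=[
    {"tx":-0.38,"ty":2.43,"tz":3,"rx":0,"ry":0,"rz":0,"gripper":1},
    {"tx":0,"ty":0,"tz":4,"rx":0,"ry":0,"rz":0,"gripper":1},
    {"tx":0,"ty":0,"tz":4,"rx":0,"ry":0,"rz":0,"gripper":1},
    {"tx":0,"ty":0,"tz":4,"rx":0,"ry":0,"rz":0,"gripper":1},
    {"tx":0,"ty":0,"tz":2.5,"rx":0,"ry":0,"rz":0,"gripper":1},
    {"tx":0,"ty":0,"tz":1.5,"rx":0,"ry":0,"rz":0,"gripper":1},
    {"tx":0,"ty":0,"tz":0,"rx":0,"ry":0,"rz":0,"gripper":1},
    {"tx":0,"ty":0,"tz":0,"rx":0,"ry":0,"rz":0,"gripper":1},
    {"tx":0,"ty":0,"tz":0,"rx":0,"ry":0,"rz":0,"gripper":-1},
    {"tx":0,"ty":0,"tz":0,"rx":0,"ry":0,"rz":0,"gripper":-1},
    {"tx":0,"ty":0,"tz":0,"rx":0,"ry":0,"rz":0,"gripper":-1},
    {"tx":0,"ty":0,"tz":0,"rx":0,"ry":0,"rz":0,"gripper":-1},
  ],
  squeeze=40,
)

```text
clock: 11.9
eef_pos: [543.5, 54.5, 31.0]
tcp_rot: [3.14, -0.0, 1.522]
contact_force: [-1.7, -0.2, 7.6]
opening: 0.595
```

Call:
move_arm(
  increments=[
    {"tx":0,"ty":0,"tz":0,"rx":0,"ry":0,"rz":0,"gripper":-1},
    {"tx":0,"ty":0,"tz":0,"rx":0,"ry":0,"rz":0,"gripper":-1},
  ],
)

```text
clock: 12.1
eef_pos: [543.5, 54.5, 31.0]
tcp_rot: [3.14, -0.0, 1.522]
contact_force: [-0.5, 0.5, 7.6]
opening: 0.596
```

```bash
python3 plan.py 544.5 54.7 150 1.523; python3 plan.py 646 -237.5 150 1.523
```

```text
12.1 [543.5  54.5  31. ] [ 3.1399e+00 -3.0000e-04  1.5224e+00] [0.1  0.5  1.94 0.   0.69 0.15] [-0.5  0.5  7.6]
rz total -0.0
after turn, cm tx 0.02 ty 0.10 tz -11.90  n=2.4
12.1 [543.5  54.5  31. ] [ 3.1399e+00 -3.0000e-04  1.5224e+00] [0.1  0.5  1.94 0.   0.69 0.15] [-0.5  0.5  7.6]
rz total -0.0
after turn, cm tx -28.68 ty 11.63 tz -11.90  n=6.6
```

Call:
move_arm(
  increments=[
    {"tx":0,"ty":0,"tz":-2,"rx":0,"ry":0,"rz":0,"gripper":-1},
    {"tx":0,"ty":0,"tz":-4,"rx":0,"ry":0,"rz":0,"gripper":-1},
    {"tx":0,"ty":0,"tz":-5,"rx":0,"ry":0,"rz":0,"gripper":-1},
    {"tx":-3.2,"ty":1.3,"tz":-1,"rx":0,"ry":0,"rz":0,"gripper":-1},
    {"tx":-3.2,"ty":1.3,"tz":0,"rx":0,"ry":0,"rz":0,"gripper":-1},
    {"tx":-3.2,"ty":1.3,"tz":0,"rx":0,"ry":0,"rz":0,"gripper":-1},
    {"tx":-3.2,"ty":1.3,"tz":0,"rx":0,"ry":0,"rz":0,"gripper":-1},
    {"tx":-3.2,"ty":1.3,"tz":0,"rx":0,"ry":0,"rz":0,"gripper":-1},
    {"tx":-3.2,"ty":1.3,"tz":0,"rx":0,"ry":0,"rz":0,"gripper":-1},
    {"tx":-3.2,"ty":1.3,"tz":0,"rx":0,"ry":0,"rz":0,"gripper":-1},
    {"tx":-3.2,"ty":1.3,"tz":0,"rx":0,"ry":0,"rz":0,"gripper":-1},
    {"tx":-3.08,"ty":1.23,"tz":0,"rx":0,"ry":0,"rz":0,"gripper":-1},
  ],
)

```text
clock: 13.3
eef_pos: [645.3, -239.2, 150.0]
tcp_rot: [3.141, 0.0, 1.522]
contact_force: [0.7, 0.3, -1.6]
opening: 0.596
```

Call:
move_arm(
  increments=[
    {"tx":0,"ty":0,"tz":3,"rx":0,"ry":0,"rz":0,"gripper":-1},
    {"tx":0,"ty":0,"tz":3,"rx":0,"ry":0,"rz":0,"gripper":-1},
    {"tx":0,"ty":0,"tz":2,"rx":0,"ry":0,"rz":0,"gripper":-1},
    {"tx":0,"ty":0,"tz":0,"rx":0,"ry":0,"rz":0,"gripper":-1},
    {"tx":0,"ty":0,"tz":0,"rx":0,"ry":0,"rz":0,"gripper":-1},
    {"tx":0,"ty":0,"tz":0,"rx":0,"ry":0,"rz":0,"gripper":-1},
  ],
)

```text
clock: 13.9
eef_pos: [646.1, -238.0, 71.5]
tcp_rot: [3.139, 0.001, 1.523]
contact_force: [0.6, -0.0, -1.6]
opening: 0.597
```

```bash
python3 plan.py 646 -237.5 33 1.523; python3 - <<'E'
from m import *
s,p,W=wrist();H=cv2.cvtColor(p,cv2.COLOR_RGB2HSV).astype(int)
cv2.imwrite('pics/w9.png',cv2.resize(p[...,::-1],(640,480)))
g=(H[...,0]>50)&(H[...,0]<80)&(H[...,1]>120)&(W[...,2]<25)&(W[...,1]<-150)&(W[...,1]>-330)&(W[...,0]>500)
print(s['eef_pos'],g.sum(), cv2.minAreaRect(W[g][:,:2].astype(np.float32)))
E
```

```text
13.9 [ 646.1 -238.    71.5] [3.1393e+00 7.0000e-04 1.5226e+00] [-0.36  0.62  1.6  -0.    0.92 -0.31] [ 0.6 -0.  -1.6]
rz total -0.0
after turn, cm tx 0.05 ty -0.01 tz 3.85  n=0.8
[ 646.12327443 -237.99897982   71.45460356] 9238 ((643.7634887695312, -230.94337463378906), (109.2618408203125, 100.53279113769531), 7.784663677215576)
```

View pics/w9.png

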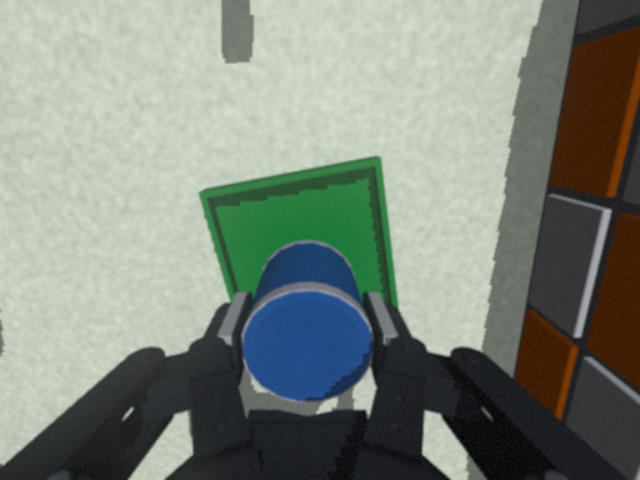

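The blue tin is held upright over the tray, which spans (200–395, 160–300) in the part that shows. I lower it and let go.

Call:
move_arm(
  increments=[
    {"tx":0,"ty":0,"tz":2,"rx":0,"ry":0,"rz":0,"gripper":-1},
    {"tx":0,"ty":0,"tz":1.2,"rx":0,"ry":0,"rz":0,"gripper":-1},
    {"tx":0,"ty":0,"tz":0.5,"rx":0,"ry":0,"rz":0,"gripper":-1},
    {"tx":0,"ty":0,"tz":0.2,"rx":0,"ry":0,"rz":0,"gripper":-1},
    {"tx":0,"ty":0,"tz":0,"rx":0,"ry":0,"rz":0,"gripper":-1},
    {"tx":0,"ty":0,"tz":0,"rx":0,"ry":0,"rz":0,"gripper":-1},
    {"tx":0,"ty":0,"tz":0,"rx":0,"ry":0,"rz":0,"gripper":1},
    {"tx":0,"ty":0,"tz":0,"rx":0,"ry":0,"rz":0,"gripper":1},
    {"tx":0,"ty":0,"tz":0,"rx":0,"ry":0,"rz":0,"gripper":1},
    {"tx":0,"ty":0,"tz":0,"rx":0,"ry":0,"rz":0,"gripper":1},
  ],
)

```text
clock: 14.95
eef_pos: [645.3, -237.7, 30.8]
tcp_rot: [3.141, 0.0, 1.522]
contact_force: [0.6, -0.9, 0.7]
opening: 0.999
```

```bash
python3 plan.py 646 -237.5 170 1.523;python3 plan.py 415 -237.5 200 1.523
```

```text
14.95 [ 645.3 -237.7   30.8] [3.1413e+00 1.0000e-04 1.5225e+00] [-0.36  0.67  1.62 -0.    0.86 -0.31] [ 0.6 -0.9  0.7]
rz total -0.0
after turn, cm tx 0.03 ty 0.07 tz -13.92  n=2.8
14.95 [ 645.3 -237.7   30.8] [3.1413e+00 1.0000e-04 1.5225e+00] [-0.36  0.67  1.62 -0.    0.86 -0.31] [ 0.6 -0.9  0.7]
rz total -0.0
after turn, cm tx -1.08 ty -23.00 tz -16.92  n=5.7
```

Call:
move_arm(
  increments=[
    {"tx":0,"ty":0,"tz":-4,"rx":0,"ry":0,"rz":0,"gripper":1},
    {"tx":0,"ty":0,"tz":-5,"rx":0,"ry":0,"rz":0,"gripper":1},
    {"tx":0,"ty":-4,"tz":-3,"rx":0,"ry":0,"rz":0,"gripper":1},
    {"tx":0,"ty":-4,"tz":-3,"rx":0,"ry":0,"rz":0,"gripper":1},
    {"tx":0,"ty":-4,"tz":-2,"rx":0,"ry":0,"rz":0,"gripper":1},
    {"tx":0,"ty":-4,"tz":0,"rx":0,"ry":0,"rz":0,"gripper":1},
    {"tx":-0.5,"ty":-4,"tz":0,"rx":0,"ry":0,"rz":0,"gripper":1},
    {"tx":-0.5,"ty":-4,"tz":0,"rx":0,"ry":0,"rz":0,"gripper":1},
    {"tx":0,"ty":0,"tz":0,"rx":0,"ry":0,"rz":0,"gripper":1},
    {"tx":0,"ty":0,"tz":0,"rx":0,"ry":0,"rz":0,"gripper":1},
    {"tx":0,"ty":0,"tz":0,"rx":0,"ry":0,"rz":0,"gripper":1},
    {"tx":0,"ty":0,"tz":0,"rx":0,"ry":0,"rz":0,"gripper":1},
  ],
)

```text
clock: 16.15
eef_pos: [406.0, -236.2, 200.8]
tcp_rot: [3.141, 0.0, 1.523]
contact_force: [0.9, -1.0, -0.6]
opening: 0.998
```

```bash
python3 look.py w10; python3 - <<'E'
from m import *
p,d=r.grab_frame('top');W=cloud('top',d);print(tins(p,W),'\n',tins(p,W,False))
H=cv2.cvtColor(p,cv2.COLOR_RGB2HSV).astype(int)
m=(H[...,0]>95)&(H[...,0]<130)&(H[...,1]>100)&(W[...,0]>580)&(W[...,0]<710)&(W[...,1]<-160)&(W[...,1]>-310)
P=W[m];print('blue in tray',m.sum(),P.mean(0) if m.any() else None)
E
python3 plan.py 405 -238.5 28 1.523
```

```text
[ 406.00043021 -236.23361037  200.75355086] [3.14106493e+00 1.67029280e-04 1.52304277e+00] 16.15
button 0 None
red [ 421.9 -128.1] 61.4 [49. 49.] 2202 rack [-112.6 -222.3]
red [ 402.7 -236.9] 61.2 [49. 50.] 1499 rack [-126.5 -331.9]
blue [ 634.2 -218.4] 53.2 [26. 12.] 85 rack [ 103.8 -302.3]
blue [ 644.1 -237.9] 65.5 [51. 49.] 1641 rack [ 114.6 -321.3]
[(array([545.3, 119.4]), np.float64(62.8), array([46., 48.]), np.int32(186)), (array([428.7,   7.5]), np.float64(59.9), array([45., 44.]), np.int32(184)), (array([ 422.2, -129.7]), np.float64(60.1), array([47., 48.]), np.int32(191)), (array([ 403.4, -233.6]), np.float64(59.9), array([44., 40.]), np.int32(151))] 
 [(array([ 644.6, -239.1]), np.float64(63.4), array([46., 52.]), np.int32(193))]
blue in tray 234 [ 642.89222378 -235.8904236    58.08147755]
16.25 [ 405.7 -236.   200.5] [-3.1415e+00 -1.0000e-04  1.5232e+00] [-0.53  0.15  1.99  0.    1.01 -0.48] [0.1 0.4 1. ]
rz total 0.0
after turn, cm tx -0.25 ty -0.05 tz 17.25  n=3.5
```

Blue stands in the tray at (644,-238). I grasp the first red tin.

Call:
move_arm(
  increments=[
    {"tx":-0.11,"ty":-0.28,"tz":4,"rx":0,"ry":0,"rz":0,"gripper":1},
    {"tx":0,"ty":0,"tz":4,"rx":0,"ry":0,"rz":0,"gripper":1},
    {"tx":0,"ty":0,"tz":4,"rx":0,"ry":0,"rz":0,"gripper":1},
    {"tx":0,"ty":0,"tz":3,"rx":0,"ry":0,"rz":0,"gripper":1},
    {"tx":0,"ty":0,"tz":2.25,"rx":0,"ry":0,"rz":0,"gripper":1},
    {"tx":0,"ty":0,"tz":0,"rx":0,"ry":0,"rz":0,"gripper":1},
    {"tx":0,"ty":0,"tz":0,"rx":0,"ry":0,"rz":0,"gripper":-1},
    {"tx":0,"ty":0,"tz":0,"rx":0,"ry":0,"rz":0,"gripper":-1},
    {"tx":0,"ty":0,"tz":0,"rx":0,"ry":0,"rz":0,"gripper":-1},
    {"tx":0,"ty":0,"tz":0,"rx":0,"ry":0,"rz":0,"gripper":-1},
    {"tx":0,"ty":0,"tz":0,"rx":0,"ry":0,"rz":0,"gripper":-1},
    {"tx":0,"ty":0,"tz":0,"rx":0,"ry":0,"rz":0,"gripper":-1},
  ],
)

```text
clock: 17.45
eef_pos: [403.2, -237.6, 29.7]
tcp_rot: [3.139, 0.001, 1.522]
contact_force: [0.2, 0.6, 7.6]
opening: 0.599
```

```bash
python3 - <<'E'
from h import *
o=np.array([545,88.5])
for i,y in enumerate((-99,-33,33,99)): print('bay',i+1,(o+np.array([0,y])@RN).round(1))
E
python3 plan.py 540.2 -10.4 130 1.523; python3 plan.py 543.4 55.5 33 1.523
```

```text
bay 1 [540.2 -10.4]
bay 2 [543.4  55.5]
bay 3 [546.6 121.5]
bay 4 [549.8 187.4]
17.45 [ 403.2 -237.6   29.7] [3.1390e+00 1.3000e-03 1.5224e+00] [-0.54  0.42  2.11  0.    0.6  -0.49] [0.2 0.6 7.6]
rz total -0.0
after turn, cm tx 23.35 ty 12.60 tz -10.03  n=5.7
17.45 [ 403.2 -237.6   29.7] [3.1390e+00 1.3000e-03 1.5224e+00] [-0.54  0.42  2.11  0.    0.6  -0.49] [0.2 0.6 7.6]
rz total -0.0
after turn, cm tx 29.95 ty 12.61 tz -0.33  n=6.5
```

Call:
move_arm(
  increments=[
    {"tx":0,"ty":0,"tz":-2,"rx":0,"ry":0,"rz":0,"gripper":-1},
    {"tx":0,"ty":0,"tz":-4,"rx":0,"ry":0,"rz":0,"gripper":-1},
    {"tx":0,"ty":0,"tz":-4,"rx":0,"ry":0,"rz":0,"gripper":-1},
    {"tx":3.4,"ty":1.8,"tz":0,"rx":0,"ry":0,"rz":0,"gripper":-1},
    {"tx":3.4,"ty":1.8,"tz":0,"rx":0,"ry":0,"rz":0,"gripper":-1},
    {"tx":3.4,"ty":1.8,"tz":0,"rx":0,"ry":0,"rz":0,"gripper":-1},
    {"tx":3.4,"ty":1.8,"tz":0,"rx":0,"ry":0,"rz":0,"gripper":-1},
    {"tx":3.4,"ty":1.8,"tz":0,"rx":0,"ry":0,"rz":0,"gripper":-1},
    {"tx":3.4,"ty":1.8,"tz":0,"rx":0,"ry":0,"rz":0,"gripper":-1},
    {"tx":2.95,"ty":1.8,"tz":0,"rx":0,"ry":0,"rz":0,"gripper":-1},
    {"tx":0,"ty":0,"tz":0,"rx":0,"ry":0,"rz":0,"gripper":-1},
    {"tx":0,"ty":0,"tz":0,"rx":0,"ry":0,"rz":0,"gripper":-1},
  ],
)

```text
clock: 18.65
eef_pos: [539.1, -9.3, 128.5]
tcp_rot: [3.141, 0.0, 1.524]
contact_force: [0.1, -0.7, -2.3]
opening: 0.598
```

```bash
python3 look.py w11; python3 - <<'E'
from m import *
for n in('w8','w11'):
    W=np.load(n+'.npy');Q=W.copy();Q[...,:2]=rack(W[...,:2],(545,88.5))
    b=(Q[...,2]>10)&(Q[...,2]<20)&(abs(Q[...,0])<50)&(abs(Q[...,1])<150);P=Q[b]
    print(n,len(P),np.percentile(P[:,0],[1,99]),np.percentile(P[:,1],[1,99]),np.median(P[:,2]))
    print(np.histogram(P[:,0],np.arange(-46,47,4))); print(np.histogram(P[abs(P[:,0])<22][:,1],np.arange(-140,141,4)))
E
python3 plan.py 540.2 -10.4 33 1.523
```

```text
[539.10634895  -9.34784462 128.54534123] [3.14149182e+00 1.81507550e-04 1.52432150e+00] 18.65
bar 5635 [631.8386174   52.55415836  78.77226782] [0.04953492 0.99877114 0.00157983] -101.04704973709664 77.85117623876194 rackx [81.68361321 88.38041998 95.83776006]
button 0 None
red [546.4 118. ] 64.4 [49. 41.] 4087 rack [-0.  29.5]
red [428.8   8.3] 61.2 [50. 50.] 2657 rack [-112.2  -85.7]
red [ 428.8 -144.1] 61.0 [20. 16.] 146 rack [-104.9 -237.9]
blue [ 652.9 -218.4] 53.5 [27. 15.] 120 rack [ 122.5 -301.4]
w8 1712 [-33.80781801  34.00640647] [-132.40701809  133.73372248] 14.50293910808378
(array([  0,   0,   0, 520,  51,  53,  48,  40,  44,  46,  42,  34,  40,
        39,  43,  40,  37,  41,  43, 531,  20,   0,   0]), array([-46, -42, -38, -34, -30, -26, -22, -18, -14, -10,  -6,  -2,   2,
         6,  10,  14,  18,  22,  26,  30,  34,  38,  42,  46]))
(array([  0,  26,  80,   0,   0,   0,   0,   0,   0,   0,   0,   0,   0,
         0,   0,   0,   0,   0,   0,   0,   0,   0,   0,   0,   0,   0,
         0,   0,   0,   0,   4,  10,  24,   0,   0,  48,   0,   0,   0,
         0,   0,   0,
[... 1337 characters left out ...]
,   0,   0,
         0,   0,   0,   0,   0]), array([-140, -136, -132, -128, -124, -120, -116, -112, -108, -104, -100,
        -96,  -92,  -88,  -84,  -80,  -76,  -72,  -68,  -64,  -60,  -56,
        -52,  -48,  -44,  -40,  -36,  -32,  -28,  -24,  -20,  -16,  -12,
         -8,   -4,    0,    4,    8,   12,   16,   20,   24,   28,   32,
         36,   40,   44,   48,   52,   56,   60,   64,   68,   72,   76,
         80,   84,   88,   92,   96,  100,  104,  108,  112,  116,  120,
        124,  128,  132,  136,  140]))
18.7 [538.6 -10.  128.4] [-3.1412e+00  3.0000e-04  1.5232e+00] [-0.02  0.35  1.91 -0.    0.89  0.03] [ 0.2 -0.6 -2.8]
rz total 0.0
after turn, cm tx -0.03 ty 0.16 tz 9.54  n=1.9
```

Walls come out symmetric about my origin (±34 in x, −132 to +134 in y), so I lower into bay 1.

Call:
move_arm(
  increments=[
    {"tx":-0.03,"ty":0.15,"tz":3,"rx":0,"ry":0,"rz":0,"gripper":-1},
    {"tx":0,"ty":0,"tz":3,"rx":0,"ry":0,"rz":0,"gripper":-1},
    {"tx":0,"ty":0,"tz":2,"rx":0,"ry":0,"rz":0,"gripper":-1},
    {"tx":0,"ty":0,"tz":1,"rx":0,"ry":0,"rz":0,"gripper":-1},
    {"tx":0,"ty":0,"tz":0.5,"rx":0,"ry":0,"rz":0,"gripper":-1},
    {"tx":0,"ty":0,"tz":0,"rx":0,"ry":0,"rz":0,"gripper":-1},
    {"tx":0,"ty":0,"tz":0,"rx":0,"ry":0,"rz":0,"gripper":-1},
  ],
)

```text
clock: 19.4
eef_pos: [541.3, -10.6, 34.1]
tcp_rot: [3.14, 0.0, 1.522]
contact_force: [-0.4, -0.3, -2.7]
opening: 0.6
```

Call:
move_arm(
  increments=[
    {"tx":0,"ty":0,"tz":0.15,"rx":0,"ry":0,"rz":0,"gripper":-1},
    {"tx":0,"ty":0,"tz":0,"rx":0,"ry":0,"rz":0,"gripper":1},
    {"tx":0,"ty":0,"tz":0,"rx":0,"ry":0,"rz":0,"gripper":1},
    {"tx":0,"ty":0,"tz":0,"rx":0,"ry":0,"rz":0,"gripper":1},
    {"tx":0,"ty":0,"tz":-1,"rx":0,"ry":0,"rz":0,"gripper":1},
    {"tx":0,"ty":0,"tz":-5,"rx":0,"ry":0,"rz":0,"gripper":1},
    {"tx":0,"ty":0,"tz":-5,"rx":0,"ry":0,"rz":0,"gripper":1},
    {"tx":-2.5,"ty":-2.27,"tz":-3,"rx":0,"ry":0,"rz":0,"gripper":1},
    {"tx":-2.5,"ty":-2.27,"tz":-2,"rx":0,"ry":0,"rz":0,"gripper":1},
    {"tx":-2.5,"ty":-2.27,"tz":0,"rx":0,"ry":0,"rz":0,"gripper":1},
    {"tx":-2.5,"ty":-2.27,"tz":0,"rx":0,"ry":0,"rz":0,"gripper":1},
    {"tx":-2.3,"ty":-2.27,"tz":0,"rx":0,"ry":0,"rz":0,"gripper":1},
  ],
)

```text
clock: 20.6
eef_pos: [420.5, -128.5, 192.7]
tcp_rot: [3.14, 0.0, 1.523]
contact_force: [1.9, 0.0, 0.4]
opening: 0.998
```

Call:
move_arm(
  increments=[
    {"tx":0,"ty":0,"tz":0,"rx":0,"ry":0,"rz":0,"gripper":1},
    {"tx":0,"ty":0,"tz":0,"rx":0,"ry":0,"rz":0,"gripper":1},
    {"tx":0,"ty":0,"tz":0,"rx":0,"ry":0,"rz":0,"gripper":1},
    {"tx":0,"ty":0,"tz":0,"rx":0,"ry":0,"rz":0,"gripper":1},
  ],
)

```text
clock: 21.0
eef_pos: [422.1, -127.2, 191.9]
tcp_rot: [3.141, -0.0, 1.523]
contact_force: [-0.7, -0.1, -1.1]
opening: 0.999
```

```bash
python3 look.py w12; python3 plan.py 422 -128 28 1.523
```

```text
[ 422.13728875 -127.18740136  191.88800334] [ 3.14112775e+00 -5.32190352e-06  1.52341324e+00] 21.0
bar 2185 [627.60306706  -9.61433149  78.26510114] [ 0.04602171  0.99893894 -0.00173307] -39.20628590785526 36.49217525351462 rackx [81.09229726 86.6143782  95.72704059]
button 0 None
red [428.5   8.2] 61.4 [49. 50.] 2602 rack [-112.5  -85.8]
red [540.9  -9.8] 64.5 [51. 50.] 2567 rack [  0.6 -98.4]
red [ 421.6 -128.1] 61.3 [48. 50.] 1580 rack [-112.9 -222.3]
blue [ 638.3 -219. ] 53.3 [34. 15.] 120 rack [ 107.9 -302.7]
blue [ 643.8 -237.2] 65.4 [50. 49.] 1205 rack [ 114.3 -320.6]
21.05 [ 422.  -127.1  191.8] [ 3.1415e+00 -1.0000e-04  1.5236e+00] [-0.3   0.11  2.05  0.    0.98 -0.25] [0.5 0.4 0.6]
rz total 0.0
after turn, cm tx -0.09 ty 0.00 tz 16.38  n=3.3
```

Bay 1 tin stands within 1 mm of the middle. I grasp the next one and lift it in the same call.

Call:
move_arm(
  increments=[
    {"tx":-0.09,"ty":0,"tz":4,"rx":0,"ry":0,"rz":0,"gripper":1},
    {"tx":0,"ty":0,"tz":4,"rx":0,"ry":0,"rz":0,"gripper":1},
    {"tx":0,"ty":0,"tz":4,"rx":0,"ry":0,"rz":0,"gripper":1},
    {"tx":0,"ty":0,"tz":3,"rx":0,"ry":0,"rz":0,"gripper":1},
    {"tx":0,"ty":0,"tz":1.4,"rx":0,"ry":0,"rz":0,"gripper":1},
    {"tx":0,"ty":0,"tz":0,"rx":0,"ry":0,"rz":0,"gripper":1},
    {"tx":0,"ty":0,"tz":0,"rx":0,"ry":0,"rz":0,"gripper":-1},
    {"tx":0,"ty":0,"tz":0,"rx":0,"ry":0,"rz":0,"gripper":-1},
    {"tx":0,"ty":0,"tz":0,"rx":0,"ry":0,"rz":0,"gripper":-1},
    {"tx":0,"ty":0,"tz":0,"rx":0,"ry":0,"rz":0,"gripper":-1},
    {"tx":0,"ty":0,"tz":0,"rx":0,"ry":0,"rz":0,"gripper":-1},
    {"tx":0,"ty":0,"tz":0,"rx":0,"ry":0,"rz":0,"gripper":-1},
  ],
)

```text
clock: 22.25
eef_pos: [422.4, -128.7, 28.9]
tcp_rot: [3.139, 0.0, 1.522]
contact_force: [-0.6, 1.5, 7.4]
opening: 0.595
```

```bash
python3 plan.py 543.4 55.8 130 1.523
```

```text
22.25 [ 422.4 -128.7   28.9] [3.1392e+00 5.0000e-04 1.5224e+00] [-0.3   0.4   2.17  0.    0.57 -0.25] [-0.6  1.5  7.4]
rz total -0.0
after turn, cm tx 19.01 ty 11.21 tz -10.11  n=4.9
```

Call:
move_arm(
  increments=[
    {"tx":0,"ty":0,"tz":-2,"rx":0,"ry":0,"rz":0,"gripper":-1},
    {"tx":0,"ty":0,"tz":-4,"rx":0,"ry":0,"rz":0,"gripper":-1},
    {"tx":0,"ty":0,"tz":-4.1,"rx":0,"ry":0,"rz":0,"gripper":-1},
    {"tx":3.8,"ty":2.24,"tz":0,"rx":0,"ry":0,"rz":0,"gripper":-1},
    {"tx":3.8,"ty":2.24,"tz":0,"rx":0,"ry":0,"rz":0,"gripper":-1},
    {"tx":3.8,"ty":2.24,"tz":0,"rx":0,"ry":0,"rz":0,"gripper":-1},
    {"tx":3.8,"ty":2.24,"tz":0,"rx":0,"ry":0,"rz":0,"gripper":-1},
    {"tx":3.8,"ty":2.24,"tz":0,"rx":0,"ry":0,"rz":0,"gripper":-1},
    {"tx":0,"ty":0,"tz":0,"rx":0,"ry":0,"rz":0,"gripper":-1},
    {"tx":0,"ty":0,"tz":0,"rx":0,"ry":0,"rz":0,"gripper":-1},
    {"tx":0,"ty":0,"tz":0,"rx":0,"ry":0,"rz":0,"gripper":-1},
  ],
)

```text
clock: 23.35
eef_pos: [541.5, 55.3, 128.8]
tcp_rot: [-3.141, 0.0, 1.522]
contact_force: [-0.3, 0.8, -1.9]
opening: 0.597
```

```bash
python3 plan.py 543.4 55.8 33 1.523
```

```text
23.35 [541.5  55.3 128.8] [-3.1409e+00  3.0000e-04  1.5225e+00] [ 0.1   0.35  1.9  -0.    0.89  0.15] [-0.3  0.8 -1.9]
rz total -0.0
after turn, cm tx 0.06 ty 0.18 tz 9.58  n=1.9
```

Call:
move_arm(
  increments=[
    {"tx":0.06,"ty":0.12,"tz":3,"rx":0,"ry":0,"rz":0,"gripper":-1},
    {"tx":0,"ty":0,"tz":3,"rx":0,"ry":0,"rz":0,"gripper":-1},
    {"tx":0,"ty":0,"tz":2,"rx":0,"ry":0,"rz":0,"gripper":-1},
    {"tx":0,"ty":0,"tz":1,"rx":0,"ry":0,"rz":0,"gripper":-1},
    {"tx":0,"ty":0,"tz":0.65,"rx":0,"ry":0,"rz":0,"gripper":-1},
    {"tx":0,"ty":0,"tz":0,"rx":0,"ry":0,"rz":0,"gripper":-1},
    {"tx":0,"ty":0,"tz":0,"rx":0,"ry":0,"rz":0,"gripper":-1},
  ],
)

```text
clock: 24.05
eef_pos: [544.1, 56.1, 32.9]
tcp_rot: [3.14, -0.0, 1.522]
contact_force: [0.0, 0.5, -1.2]
opening: 0.595
```

Call:
move_arm(
  increments=[
    {"tx":0,"ty":0,"tz":0.1,"rx":0,"ry":0,"rz":0,"gripper":-1},
    {"tx":0,"ty":0,"tz":0,"rx":0,"ry":0,"rz":0,"gripper":1},
    {"tx":0,"ty":0,"tz":0,"rx":0,"ry":0,"rz":0,"gripper":1},
    {"tx":0,"ty":0,"tz":0,"rx":0,"ry":0,"rz":0,"gripper":1},
    {"tx":0,"ty":0,"tz":-1,"rx":0,"ry":0,"rz":0,"gripper":1},
    {"tx":0,"ty":0,"tz":-5,"rx":0,"ry":0,"rz":0,"gripper":1},
    {"tx":0,"ty":0,"tz":-5,"rx":0,"ry":0,"rz":0,"gripper":1},
    {"tx":-1.3,"ty":-2.8,"tz":-3,"rx":0,"ry":0,"rz":0,"gripper":1},
    {"tx":-1.3,"ty":-2.8,"tz":-2,"rx":0,"ry":0,"rz":0,"gripper":1},
    {"tx":-1.3,"ty":-2.8,"tz":0,"rx":0,"ry":0,"rz":0,"gripper":1},
    {"tx":-1.4,"ty":-2.9,"tz":0,"rx":0,"ry":0,"rz":0,"gripper":1},
    {"tx":0,"ty":0,"tz":0,"rx":0,"ry":0,"rz":0,"gripper":1},
  ],
)

```text
clock: 25.25
eef_pos: [424.5, 8.0, 191.6]
tcp_rot: [-3.14, 0.0, 1.522]
contact_force: [-0.2, -1.0, 0.3]
opening: 1.003
```

Call:
move_arm(
  increments=[
    {"tx":0,"ty":0,"tz":0,"rx":0,"ry":0,"rz":0,"gripper":1},
    {"tx":0,"ty":0,"tz":0,"rx":0,"ry":0,"rz":0,"gripper":1},
    {"tx":0,"ty":0,"tz":0,"rx":0,"ry":0,"rz":0,"gripper":1},
  ],
)

```text
clock: 25.55
eef_pos: [429.1, 9.2, 191.4]
tcp_rot: [3.141, -0.0, 1.523]
contact_force: [-0.1, -1.3, -0.1]
opening: 1.003
```

```bash
python3 look.py w13; python3 plan.py 428.7 8.3 28 1.523
```

```text
[429.12524144   9.15525912 191.35068755] [ 3.14112048e+00 -1.12829142e-04  1.52281659e+00] 25.55
bar 4816 [631.32903366  70.86445955  78.17039355] [4.76051024e-02 9.98866123e-01 4.71732578e-04] -118.69841964598017 92.14548215841275 rackx [81.00200926 86.40747512 95.58497623]
button 0 None
red [546. 123.] 64.4 [50. 50.] 2533 rack [-0.7 34.5]
red [543.7  56.7] 64.4 [50. 49.] 1988 rack [  0.2 -31.8]
red [428.6   8. ] 61.2 [48. 49.] 1593 rack [-112.4  -86. ]
red [532.    8.3] 51.9 [29. 15.] 44 rack [ -9.1 -80.7]
red [540.8  -9.6] 64.3 [50. 48.] 1577 rack [  0.5 -98.2]
blue [ 630.2 -245.7] 65.1 [24. 33.] 160 rack [ 101.1 -329.7]
25.6 [429.    9.1 191.2] [ 3.1415 -0.      1.5229] [0.02 0.09 2.07 0.   0.98 0.07] [-0.2 -0.6 -0.2]
rz total -0.0
after turn, cm tx -0.08 ty -0.02 tz 16.32  n=3.3
```

Call:
move_arm(
  increments=[
    {"tx":-0.09,"ty":0,"tz":4,"rx":0,"ry":0,"rz":0,"gripper":1},
    {"tx":0,"ty":0,"tz":4,"rx":0,"ry":0,"rz":0,"gripper":1},
    {"tx":0,"ty":0,"tz":4,"rx":0,"ry":0,"rz":0,"gripper":1},
    {"tx":0,"ty":0,"tz":3,"rx":0,"ry":0,"rz":0,"gripper":1},
    {"tx":0,"ty":0,"tz":1.3,"rx":0,"ry":0,"rz":0,"gripper":1},
    {"tx":0,"ty":0,"tz":0,"rx":0,"ry":0,"rz":0,"gripper":1},
    {"tx":0,"ty":0,"tz":0,"rx":0,"ry":0,"rz":0,"gripper":-1},
    {"tx":0,"ty":0,"tz":0,"rx":0,"ry":0,"rz":0,"gripper":-1},
    {"tx":0,"ty":0,"tz":0,"rx":0,"ry":0,"rz":0,"gripper":-1},
    {"tx":0,"ty":0,"tz":0,"rx":0,"ry":0,"rz":0,"gripper":-1},
    {"tx":0,"ty":0,"tz":0,"rx":0,"ry":0,"rz":0,"gripper":-1},
    {"tx":0,"ty":0,"tz":0,"rx":0,"ry":0,"rz":0,"gripper":-1},
  ],
)

```text
clock: 26.8
eef_pos: [429.1, 8.0, 29.3]
tcp_rot: [3.139, -0.0, 1.522]
contact_force: [-0.9, -0.1, 6.5]
opening: 0.599
```

```bash
python3 plan.py 550 187.8 130 1.523
```

```text
26.8 [429.1   8.   29.3] [ 3.1393e+00 -2.0000e-04  1.5225e+00] [0.02 0.38 2.19 0.   0.56 0.06] [-0.9 -0.1  6.5]
rz total -0.0
after turn, cm tx 18.53 ty 11.22 tz -10.07  n=4.8
```

Call:
move_arm(
  increments=[
    {"tx":0,"ty":0,"tz":-2,"rx":0,"ry":0,"rz":0,"gripper":-1},
    {"tx":0,"ty":0,"tz":-4,"rx":0,"ry":0,"rz":0,"gripper":-1},
    {"tx":0,"ty":0,"tz":-4.1,"rx":0,"ry":0,"rz":0,"gripper":-1},
    {"tx":3.7,"ty":2.24,"tz":0,"rx":0,"ry":0,"rz":0,"gripper":-1},
    {"tx":3.7,"ty":2.24,"tz":0,"rx":0,"ry":0,"rz":0,"gripper":-1},
    {"tx":3.7,"ty":2.24,"tz":0,"rx":0,"ry":0,"rz":0,"gripper":-1},
    {"tx":3.7,"ty":2.24,"tz":0,"rx":0,"ry":0,"rz":0,"gripper":-1},
    {"tx":3.7,"ty":2.26,"tz":0,"rx":0,"ry":0,"rz":0,"gripper":-1},
    {"tx":0,"ty":0,"tz":0,"rx":0,"ry":0,"rz":0,"gripper":-1},
    {"tx":0,"ty":0,"tz":0,"rx":0,"ry":0,"rz":0,"gripper":-1},
    {"tx":0,"ty":0,"tz":0,"rx":0,"ry":0,"rz":0,"gripper":-1},
  ],
)

```text
clock: 27.9
eef_pos: [548.1, 186.5, 129.1]
tcp_rot: [-3.141, 0.001, 1.522]
contact_force: [0.6, 0.0, -1.6]
opening: 0.598
```

```bash
python3 plan.py 550 187.8 33 1.523
```

```text
27.9 [548.1 186.5 129.1] [-3.1405e+00  6.0000e-04  1.5224e+00] [ 0.33  0.4   1.82 -0.    0.92  0.37] [ 0.6  0.  -1.6]
rz total -0.0
after turn, cm tx 0.14 ty 0.19 tz 9.61  n=1.9
```

Call:
move_arm(
  increments=[
    {"tx":0.1,"ty":0.1,"tz":3,"rx":0,"ry":0,"rz":0,"gripper":-1},
    {"tx":0,"ty":0,"tz":3,"rx":0,"ry":0,"rz":0,"gripper":-1},
    {"tx":0,"ty":0,"tz":2,"rx":0,"ry":0,"rz":0,"gripper":-1},
    {"tx":0,"ty":0,"tz":1,"rx":0,"ry":0,"rz":0,"gripper":-1},
    {"tx":0,"ty":0,"tz":0.65,"rx":0,"ry":0,"rz":0,"gripper":-1},
    {"tx":0,"ty":0,"tz":0,"rx":0,"ry":0,"rz":0,"gripper":-1},
    {"tx":0,"ty":0,"tz":0,"rx":0,"ry":0,"rz":0,"gripper":-1},
  ],
)

```text
clock: 28.6
eef_pos: [550.8, 188.2, 33.5]
tcp_rot: [3.14, -0.0, 1.522]
contact_force: [-0.0, -0.4, -1.9]
opening: 0.595
```

Call:
move_arm(
  increments=[
    {"tx":0,"ty":0,"tz":0.1,"rx":0,"ry":0,"rz":0,"gripper":-1},
    {"tx":0,"ty":0,"tz":0,"rx":0,"ry":0,"rz":0,"gripper":1},
    {"tx":0,"ty":0,"tz":0,"rx":0,"ry":0,"rz":0,"gripper":1},
    {"tx":0,"ty":0,"tz":0,"rx":0,"ry":0,"rz":0,"gripper":1},
    {"tx":0,"ty":0,"tz":-1,"rx":0,"ry":0,"rz":0,"gripper":1},
    {"tx":0,"ty":0,"tz":-5,"rx":0,"ry":0,"rz":0,"gripper":1},
    {"tx":0,"ty":0,"tz":-5,"rx":0,"ry":0,"rz":0,"gripper":1},
    {"tx":0,"ty":-3,"tz":-4,"rx":0,"ry":0,"rz":0,"gripper":1},
    {"tx":0,"ty":-3,"tz":-3,"rx":0,"ry":0,"rz":0,"gripper":1},
    {"tx":0,"ty":-3,"tz":0,"rx":0,"ry":0,"rz":0,"gripper":1},
    {"tx":0,"ty":-1,"tz":0,"rx":0,"ry":0,"rz":0,"gripper":1},
  ],
)

```text
clock: 29.7
eef_pos: [448.3, 193.1, 213.3]
tcp_rot: [3.14, -0.001, 1.523]
contact_force: [-0.3, -0.6, -0.1]
opening: 1.001
```

Call:
move_arm(
  increments=[
    {"tx":0,"ty":0,"tz":0,"rx":0,"ry":0,"rz":-8.2,"gripper":1},
    {"tx":0,"ty":0,"tz":0,"rx":0,"ry":0,"rz":-8.2,"gripper":1},
    {"tx":0,"ty":0,"tz":0,"rx":0,"ry":0,"rz":-8.2,"gripper":1},
    {"tx":0,"ty":0,"tz":0,"rx":0,"ry":0,"rz":-8.2,"gripper":1},
    {"tx":0,"ty":0,"tz":0,"rx":0,"ry":0,"rz":-8.2,"gripper":1},
    {"tx":0,"ty":0,"tz":0,"rx":0,"ry":0,"rz":-8.2,"gripper":1},
    {"tx":0,"ty":0,"tz":0,"rx":0,"ry":0,"rz":-8.2,"gripper":1},
    {"tx":0,"ty":0,"tz":0,"rx":0,"ry":0,"rz":-8.2,"gripper":1},
    {"tx":0,"ty":0,"tz":0,"rx":0,"ry":0,"rz":-8.2,"gripper":1},
    {"tx":0,"ty":0,"tz":0,"rx":0,"ry":0,"rz":-8.2,"gripper":1},
    {"tx":0,"ty":0,"tz":0,"rx":0,"ry":0,"rz":-8,"gripper":1},
    {"tx":0,"ty":0,"tz":0,"rx":0,"ry":0,"rz":0,"gripper":1},
  ],
)

```text
clock: 30.9
eef_pos: [450.6, 193.1, 211.5]
tcp_rot: [-3.141, -0.0, 3.095]
contact_force: [-0.6, -0.5, -0.2]
opening: 0.998
```

Call:
move_arm(
  increments=[
    {"tx":0,"ty":0,"tz":0,"rx":0,"ry":0,"rz":0,"gripper":1},
    {"tx":0,"ty":0,"tz":0,"rx":0,"ry":0,"rz":0,"gripper":1},
    {"tx":0,"ty":0,"tz":0,"rx":0,"ry":0,"rz":0,"gripper":1},
  ],
)

```text
clock: 31.2
eef_pos: [450.4, 193.1, 211.7]
tcp_rot: [-3.142, -0.0, 3.091]
contact_force: [-0.5, -0.7, 0.7]
opening: 0.999
```

```bash
python3 look.py w14; python3 plan.py 513.3 265.4 66 3.0943;  python3 - <<'E'
from m import *
p,d=r.grab_frame('top');W=cloud('top',d);print(tins(p,W),'\n',tins(p,W,False))
E
```

```text
[450.36831459 193.09607828 211.65154605] [-3.14150923e+00 -7.89149686e-05  3.09134497e+00] 31.2
bar 1593 [635.374439   160.61683742  78.1721879 ] [ 4.78633135e-02  9.98853556e-01 -8.22695947e-04] -92.77063515899967 83.69412547842056 rackx [81.24966981 85.86581506 95.39964533]
tube [492.64305536 265.70220049 102.60814888] [ 0.99871287 -0.04959041  0.01064855] z 103.5076043772321 racky [160.65976694 174.47545909 188.34833487] x -184.6209009363984 96.00793148019422
button 11 [-41.42325699 196.73231492  93.1399883 ]
red [532.3 137.6] 52.0 [22. 20.] 30 rack [-15.   48.4]
red [535.    7.5] 52.3 [36. 17.] 73 rack [ -6.1 -81.4]
red [525.   71.5] 52.2 [11. 15.] 27 rack [-19.2 -17.9]
red [540.8  -9.7] 64.3 [49. 49.] 1080 rack [  0.5 -98.3]
red [537.9  52.8] 64.4 [39. 42.] 509 rack [ -5.4 -36. ]
red [546.  122.3] 64.4 [50. 49.] 1083 rack [-0.6 33.8]
red [549.7 188.2] 64.5 [49. 49.] 1086 rack [-0.1 99.8]
31.25 [450.3 193.1 211.7] [-3.1415e+00 -1.0000e-04  3.0918e+00] [ 0.4   0.16  1.94 -0.    1.04 -1.12] [0.  1.3 0.1]
rz total -0.1
after turn, cm tx -5.95 ty 7.52 tz 14.57  n=3.5
[(array([550.3, 185. ]), np.float64(62.6), array([48., 46.]), np.int32(183)), (array([545.4, 119.5]), np.float64(62.9), array([46., 48.]), np.int32(188)), (array([542.9,  55.2]), np.float64(62.7), array([46., 48.]), np.int32(191)), (array([540.1, -12. ]), np.float64(62.9), array([46., 48.]), np.int32(186))] 
 [(array([ 644.2, -239.4]), np.float64(63.8), array([47., 51.]), np.int32(187))]
```

View pics/w14.png

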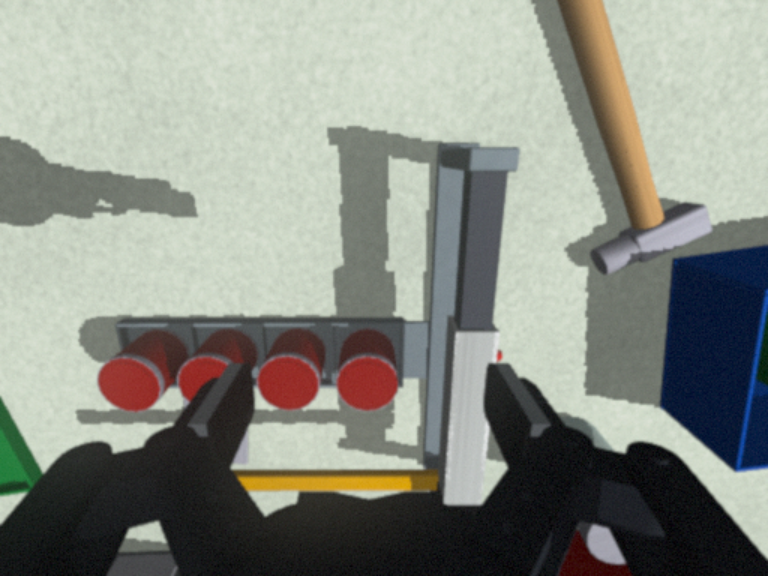

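All four red tins stand in the bays at (130,385), (215,380), (288,380) and (368,385). The tube is open, with the button tip at (499,355). I go back to the button place.

Call:
move_arm(
  increments=[
    {"tx":-2,"ty":2.5,"tz":0,"rx":0,"ry":0,"rz":0,"gripper":1},
    {"tx":-2,"ty":2.5,"tz":0,"rx":0,"ry":0,"rz":0,"gripper":1},
    {"tx":-1.94,"ty":2.46,"tz":0,"rx":0,"ry":0,"rz":0,"gripper":1},
    {"tx":0,"ty":0,"tz":3,"rx":0,"ry":0,"rz":0,"gripper":1},
    {"tx":0,"ty":0,"tz":3,"rx":0,"ry":0,"rz":0,"gripper":1},
    {"tx":0,"ty":0,"tz":3,"rx":0,"ry":0,"rz":0,"gripper":1},
    {"tx":0,"ty":0,"tz":3,"rx":0,"ry":0,"rz":0,"gripper":1},
    {"tx":0,"ty":0,"tz":1.5,"rx":0,"ry":0,"rz":0,"gripper":1},
    {"tx":0,"ty":0,"tz":1,"rx":0,"ry":0,"rz":0,"gripper":1},
    {"tx":0,"ty":0,"tz":0,"rx":0,"ry":0,"rz":0,"gripper":1},
    {"tx":0,"ty":0,"tz":0,"rx":0,"ry":0,"rz":0,"gripper":1},
    {"tx":0,"ty":0,"tz":0,"rx":0,"ry":0,"rz":0,"gripper":1},
  ],
)

```text
clock: 32.5
eef_pos: [514.1, 265.2, 68.0]
tcp_rot: [3.141, 0.002, 3.093]
contact_force: [0.6, 0.0, 1.3]
opening: 0.997
```

```bash
python3 plan.py 512.9 264.6 66 3.0943; python3 look.py w15
```

```text
32.5 [514.1 265.2  68. ] [3.1405e+00 1.8000e-03 3.0932e+00] [ 0.47  0.48  1.86 -0.    0.8  -1.05] [0.6 0.  1.3]
rz total -0.1
after turn, cm tx 0.12 ty -0.06 tz 0.20  n=0.0
[514.11534429 265.17725417  67.99896216] [3.14054721e+00 1.84312345e-03 3.09318020e+00] 32.5
tube [462.61305539 268.13768765 101.18247522] [ 0.99814426 -0.04764045  0.03792667] z 100.28032669528639 racky [163.12397755 175.49868639 187.79261935] x -155.7243609493906 -8.561155754335582
button 165 [-42.65907367 194.93660074  92.81277825]
red [539.7 130.4] 53.1 [39. 37.] 545 rack [-7.3 41.6]
red [526.4 184.4] 52.7 [ 5. 24.] 110 rack [-23.2  94.9]
red [544.4 123.4] 64.3 [47. 49.] 2718 rack [-2.3 34.8]
red [537.7 177.6] 64.1 [27. 28.] 609 rack [-11.6  88.6]
red [548.5 213.2] 52.2 [11.  1.] 29 rack [ -2.5 124.7]
red [557.1 207.6] 64.0 [26. 12.] 242 rack [  6.4 119.5]
```

Call:
move_arm(
  increments=[
    {"tx":0.12,"ty":-0.03,"tz":0.15,"rx":0,"ry":0,"rz":0,"gripper":1},
    {"tx":0,"ty":0,"tz":0,"rx":0,"ry":0,"rz":0,"gripper":-1},
    {"tx":0,"ty":0,"tz":0,"rx":0,"ry":0,"rz":0,"gripper":-1},
    {"tx":0,"ty":0,"tz":0,"rx":0,"ry":0,"rz":0,"gripper":-1},
    {"tx":0,"ty":0,"tz":0,"rx":0,"ry":0,"rz":0,"gripper":-1},
    {"tx":0,"ty":0,"tz":0,"rx":0,"ry":0,"rz":0,"gripper":-1},
    {"tx":0,"ty":0,"tz":0,"rx":0,"ry":0,"rz":0,"gripper":-1},
    {"tx":0,"ty":0,"tz":0,"rx":0,"ry":0,"rz":0,"gripper":-1},
    {"tx":0,"ty":0,"tz":0,"rx":0,"ry":0,"rz":0,"gripper":-1},
    {"tx":0,"ty":0,"tz":0,"rx":0,"ry":0,"rz":0,"gripper":-1},
  ],
  squeeze=40,
)

```text
clock: 33.55
eef_pos: [512.4, 264.5, 65.7]
tcp_rot: [3.142, 0.001, 3.094]
contact_force: [-1.1, -1.4, 5.9]
opening: 0.345
```

Flush again (29 mm). I slide the tube back.

Call:
move_arm(
  increments=[
    {"tx":0.5,"ty":0,"tz":0,"rx":0,"ry":0,"rz":0,"gripper":-1},
    {"tx":0.8,"ty":0,"tz":0,"rx":0,"ry":0,"rz":0,"gripper":-1},
    {"tx":0.8,"ty":0,"tz":0,"rx":0,"ry":0,"rz":0,"gripper":-1},
    {"tx":0.8,"ty":0,"tz":0,"rx":0,"ry":0,"rz":0,"gripper":-1},
    {"tx":0.8,"ty":0,"tz":0,"rx":0,"ry":0,"rz":0,"gripper":-1},
    {"tx":0.8,"ty":0,"tz":0,"rx":0,"ry":0,"rz":0,"gripper":-1},
    {"tx":0.8,"ty":0,"tz":0,"rx":0,"ry":0,"rz":0,"gripper":-1},
    {"tx":0.8,"ty":0,"tz":0,"rx":0,"ry":0,"rz":0,"gripper":-1},
    {"tx":0.8,"ty":0,"tz":0,"rx":0,"ry":0,"rz":0,"gripper":-1},
    {"tx":0.8,"ty":0,"tz":0,"rx":0,"ry":0,"rz":0,"gripper":-1},
    {"tx":0,"ty":0,"tz":0,"rx":0,"ry":0,"rz":0,"gripper":-1},
    {"tx":0,"ty":0,"tz":0,"rx":0,"ry":0,"rz":0,"gripper":-1},
  ],
)

```text
clock: 34.75
eef_pos: [434.8, 268.1, 65.7]
tcp_rot: [-3.141, -0.0, 3.094]
contact_force: [-3.7, -1.2, 10.0]
opening: 0.345
```

Call:
move_arm(
  increments=[
    {"tx":0.5,"ty":0,"tz":0,"rx":0,"ry":0,"rz":0,"gripper":-1},
    {"tx":0.3,"ty":0,"tz":0,"rx":0,"ry":0,"rz":0,"gripper":-1},
    {"tx":0.1,"ty":0,"tz":0,"rx":0,"ry":0,"rz":0,"gripper":-1},
    {"tx":0.1,"ty":0,"tz":0,"rx":0,"ry":0,"rz":0,"gripper":-1},
    {"tx":0.1,"ty":0,"tz":0,"rx":0,"ry":0,"rz":0,"gripper":-1},
    {"tx":0.1,"ty":0,"tz":0,"rx":0,"ry":0,"rz":0,"gripper":-1},
    {"tx":0,"ty":0,"tz":0,"rx":0,"ry":0,"rz":0,"gripper":-1},
    {"tx":0,"ty":0,"tz":0,"rx":0,"ry":0,"rz":0,"gripper":-1},
  ],
)

```text
clock: 35.55
eef_pos: [423.5, 268.7, 65.7]
tcp_rot: [-3.142, 0.001, 3.094]
contact_force: [1.1, -2.6, 7.5]
opening: 0.347
```

```bash
python3 look.py w16; python3 -c "
from h import *
s=r.sense();print(s['eef_pos'],s['contact_force'])"
```

```text
[423.49605575 268.67909173  65.74597532] [-3.14150251e+00  8.02793278e-04  3.09367637e+00] 35.55
tube [405.90530141 270.80671694 103.85120404] [ 0.99880475 -0.04750956 -0.01148576] z 104.01498570864246 racky [159.40067599 175.31371386 191.50398286] x -185.4938433675708 -101.45212974011712
button 15 [-148.53441796  193.48665591  158.79826369]
red [524.9 191.6] 53.1 [ 4. 16.] 135 rack [-25. 102.]
red [527.6  76.6] 52.5 [11.  8.] 147 rack [-16.8 -12.7]
red [531.6 179.6] 64.1 [14. 22.] 197 rack [-17.8  90.4]
[423.51341449 268.66184942  65.73207276] [-0.04358385 -2.65482755  7.75768929]
```

Call:
move_arm(
  increments=[
    {"tx":0.1,"ty":0,"tz":0,"rx":0,"ry":0,"rz":0,"gripper":-1},
    {"tx":0,"ty":0,"tz":0,"rx":0,"ry":0,"rz":0,"gripper":-1},
    {"tx":0,"ty":0,"tz":0,"rx":0,"ry":0,"rz":0,"gripper":-1},
    {"tx":0,"ty":0,"tz":0,"rx":0,"ry":0,"rz":0,"gripper":-1},
  ],
)

```text
clock: 36.0
eef_pos: [422.6, 268.7, 65.7]
tcp_rot: [-3.141, 0.001, 3.094]
contact_force: [0.3, -3.6, 6.5]
opening: 0.342
```

Call:
move_arm(
  increments=[
    {"tx":0,"ty":0,"tz":0,"rx":0,"ry":0,"rz":0,"gripper":1},
    {"tx":0,"ty":0,"tz":0,"rx":0,"ry":0,"rz":0,"gripper":1},
    {"tx":0,"ty":0,"tz":0,"rx":0,"ry":0,"rz":0,"gripper":1},
    {"tx":0,"ty":0,"tz":0,"rx":0,"ry":0,"rz":0,"gripper":1},
    {"tx":0,"ty":0,"tz":0,"rx":0,"ry":0,"rz":0,"gripper":1},
    {"tx":0,"ty":0,"tz":-4,"rx":0,"ry":0,"rz":0,"gripper":1},
    {"tx":0,"ty":0,"tz":-5,"rx":0,"ry":0,"rz":0,"gripper":1},
    {"tx":0,"ty":0,"tz":-5,"rx":0,"ry":0,"rz":0,"gripper":1},
    {"tx":0,"ty":0,"tz":-2,"rx":0,"ry":0,"rz":0,"gripper":1},
    {"tx":-2,"ty":0,"tz":0,"rx":0,"ry":0,"rz":0,"gripper":1},
    {"tx":0,"ty":0,"tz":0,"rx":0,"ry":0,"rz":0,"gripper":1},
    {"tx":0,"ty":0,"tz":0,"rx":0,"ry":0,"rz":0,"gripper":1},
  ],
)

```text
clock: 37.2
eef_pos: [441.6, 267.6, 224.7]
tcp_rot: [-3.141, -0.001, 3.093]
contact_force: [-1.1, -0.4, 0.6]
opening: 0.995
```

Call:
move_arm(
  increments=[
    {"tx":0,"ty":0,"tz":0,"rx":0,"ry":0,"rz":0,"gripper":1},
    {"tx":0,"ty":0,"tz":0,"rx":0,"ry":0,"rz":0,"gripper":1},
    {"tx":0,"ty":0,"tz":0,"rx":0,"ry":0,"rz":0,"gripper":1},
  ],
)

```text
clock: 37.5
eef_pos: [441.6, 267.8, 224.8]
tcp_rot: [-3.141, -0.001, 3.093]
contact_force: [-0.5, 0.1, -0.5]
opening: 0.997
```

```bash
python3 look.py w17; python3 - <<'E'
from m import *
p,d=r.grab_frame('top');W=cloud('top',d);print(tins(p,W),'\n',tins(p,W,False));s=r.sense();print(s['contact_force'])
W=np.load('w17.npy');p=np.load('w17p.npy');Q=W.copy();Q[...,:2]=rack(W[...,:2],(545,88.5))
rd=(p[...,0].astype(int)-p[...,1]>60)&(Q[...,2]>80)&(Q[...,2]<106)&(Q[...,1]>180)&(Q[...,1]<205)
print('button',rd.sum(),np.median(Q[rd],0) if rd.any() else '')
E
```

```text
[441.56304911 267.82441504 224.7502841 ] [-3.14106251e+00 -8.75540360e-04  3.09348390e+00] 37.5
bar 2406 [542.40041296  92.12308638  78.04965449] [-4.67107627e-02 -9.98908063e-01 -8.86776712e-04] -153.87816796198283 136.03657761234584 rackx [-8.5120475  -3.35316605  5.42885866]
tube [479.03405869 267.40098159 103.46528756] [ 0.99877984 -0.04815769 -0.01093883] z 103.87102856550965 racky [161.64588809 175.97288332 189.47494182] x -184.86730129835365 86.19451744353661
button 52 [-43.14556632 195.67092615  93.71451658]
red [524.7   2. ] 52.3 [19. 27.] 57 rack [-16.1 -87.4]
red [526.   69.7] 52.5 [17. 21.] 54 rack [-18.1 -19.7]
red [524.8 132.9] 52.0 [ 9. 17.] 28 rack [-22.3  43.4]
red [525.7  -9. ] 64.2 [20. 47.] 362 rack [-14.6 -98.3]
red [528.9  57. ] 64.2 [21. 47.] 394 rack [-14.6 -32.2]
red [531.5 119.2] 64.4 [20. 41.] 318 rack [-15.  30.]
red [535.3 188. ] 64.4 [20. 47.] 388 rack [-14.5  98.9]
red [560.7  -9.5] 64.1 [ 7. 32.] 76 rack [ 20.4 -97.1]
red [564.2  56.4] 64.2 [ 6. 29.] 68 rack [ 20.7 -31.1]
red [570.2 188. ] 64.3 [ 7. 32.] 74 rack [ 20.4 100.6]
[(array([568.4, 189. ]), np.float64(62.4), array([11., 39.]), np.int32(37)), (array([562.8, 121.3]), np.float64(63.4), array([11., 38.]), np.int32(32)), (array([560.5,  57.1]), np.float64(62.6), array([11., 39.]), np.int32(36)), (array([558. , -11.8]), np.float64(63.0), array([11., 35.]), np.int32(37)), (array([534. , 186.2]), np.float64(62.6), array([16., 41.]), np.int32(55)), (array([530.6, 122.1]), np.float64(62.3), array([16., 42.]), np.int32(59)), (array([527.8,  54.9]), np.float64(62.8), array([16., 41.]), np.int32(56)), (array([524.1, -10.5]), np.float64(62.9), array([14., 38.]), np.int32(53))] 
 [(array([ 644.4, -239.6]), np.float64(64.0), array([47., 52.]), np.int32(189))]
[-0.40930508 -0.7093517  -0.17347124]
button 33 [-41.19016157 194.53853347  93.04140745]
```

View pics/w17.png

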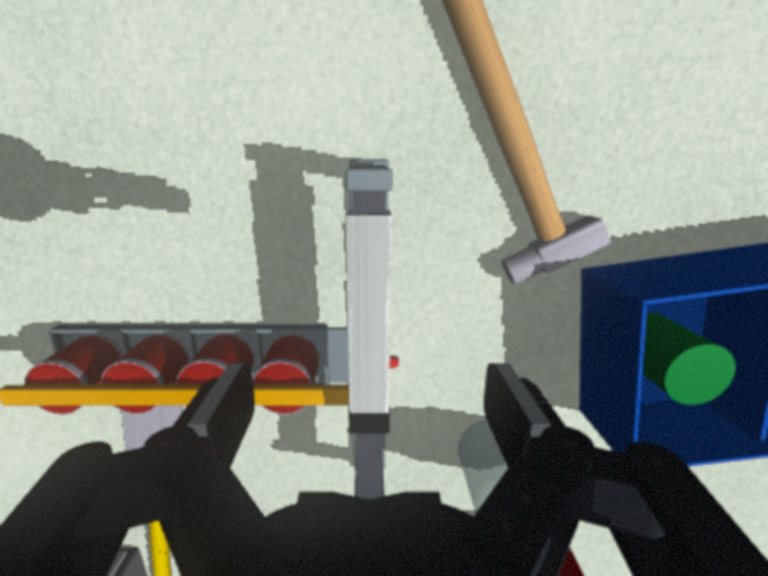

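The bar lies over all four tins, and the button is out at (394,362). The bar position matches the original within about 0.5 mm, so I hand in.

```bash
python3 -c "
from rig import r
print(r.sign_off())"
```

```text
the job is handed in; nothing more can be done
None
```

The job is handed in at about 37.5 s on the robot's clock; sign-off gave no verdict.

**What I did:**
- Squeezed the button flush and slid the tube open until the button popped out.
- Stood the blue tin from bay 2 in the green tray.
- Put the three red tins from the bench in bays 1, 2 and 4. Bay 3 already held one, so there were four red tins and no spares.
- Squeezed again and slid the tube back about 90 mm, then moved the gripper clear.

**Last checks:**
- **Tube and button:** the button showed about 7 mm proud of the tube in the wrist camera. The keeper bar was within about 0.5 mm of where it started, over all four tins.
- **Red tins:** with the keeper open, each was within about 2 mm of its bay middle, tops level at 64 mm. Bay 2 was partly hidden in that view, so its wrist figure comes from the view before. After closing, the bar hid the middle of each tin, but the visible parts had not moved.
- **Blue tin:** it stood at about (644, -239), within 3 mm of the estimated tray middle (tolerance 36 mm).
- **Contact:** the force reading was near zero, with the gripper well above everything.

**What disagreed or failed:**
- Move calls with missing keys were refused as invalid, so I filled in every key from then on.
- One early measurement was taken before the arm had settled. I repeated it.
- The top and wrist cameras differed by 2 to 4 mm on the rack origin. I used the wrist value, which the rack's walls confirmed.
- I did not measure the jar, bottle or tools again at the end. I kept the arm away from them.

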